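Load the drying frame with drip plates and lock the air blower on

TASK

Load every washed drip plate into its own bay of the drying frame: tuck one short edge under the retaining lip on the robot's side, lower the other edge inside the curb until the plate lies flat, and let it go. Only when all the plates are in, start the air blower: squeeze its trigger right down, push the side lock button fully in, and ease the trigger up with the button held so that it stays locked on by itself. Finish with every plate flat under its lip and the blower locked on, leaving the other kitchen things where they stand.

Things in the scene. Friction and masses are not known exactly. Their poses are not given: they have to be found in the camera images.
- plate0_mid (a point): steel drip plate, flat, 100 (its x) x 72 (y) x 4 mm thick, 0.24 kg, with an upright grip fin amid its top, 12 mm thick (x), 50 mm long (y), up to 42 mm above the underside; all plates are alike and the same after a half turn. Point: on the fin's centre line, 21 mm above the underside; z is the plate's upward normal. May be absent.
- plate1_mid (a point): steel drip plate, flat, 100 (its x) x 72 (y) x 4 mm thick, 0.24 kg, with an upright grip fin amid its top, 12 mm thick (x), 50 mm long (y), up to 42 mm above the underside; all plates are alike and the same after a half turn. Point: on the fin's centre line, 21 mm above the underside; z is the plate's upward normal. May be absent.
- plate2_mid (a point): steel drip plate, flat, 100 (its x) x 72 (y) x 4 mm thick, 0.24 kg, with an upright grip fin amid its top, 12 mm thick (x), 50 mm long (y), up to 42 mm above the underside; all plates are alike and the same after a half turn. Point: on the fin's centre line, 21 mm above the underside; z is the plate's upward normal. May be absent.
- plate3_mid (a point): steel drip plate, flat, 100 (its x) x 72 (y) x 4 mm thick, 0.24 kg, with an upright grip fin amid its top, 12 mm thick (x), 50 mm long (y), up to 42 mm above the underside; all plates are alike and the same after a half turn. Point: on the fin's centre line, 21 mm above the underside; z is the plate's upward normal. May be absent.
- bay0 (a point): centre of the floor of drying-frame bay 0, 40 mm above the bench; axes as frame (x to the curb, z up). Floor: x -52.5 to 52.5, y -40 to 40 mm. A seated plate lies flat, its point 21 mm above this one, its 100 mm length along x, one 72 mm edge under the lip; any plate fits any bay.
- bay1 (a point): centre of the floor of drying-frame bay 1, 40 mm above the bench; axes as frame (x to the curb, z up). Floor: x -52.5 to 52.5, y -40 to 40 mm. A seated plate lies flat, its point 21 mm above this one, its 100 mm length along x, one 72 mm edge under the lip; any plate fits any bay.
- bay2 (a point): centre of the floor of drying-frame bay 2, 40 mm above the bench; axes as frame (x to the curb, z up). Floor: x -52.5 to 52.5, y -40 to 40 mm. A seated plate lies flat, its point 21 mm above this one, its 100 mm length along x, one 72 mm edge under the lip; any plate fits any bay.
- bay3 (a point): centre of the floor of drying-frame bay 3, 40 mm above the bench; axes as frame (x to the curb, z up). Floor: x -52.5 to 52.5, y -40 to 40 mm. A seated plate lies flat, its point 21 mm above this one, its 100 mm length along x, one 72 mm edge under the lip; any plate fits any bay.
- frame: four-bay drying frame fixed to the bench, origin on the bench under its centre; bays 86 mm apart along y. In each bay a wall at x = -52.5 mm carries the retaining lip, which overhangs the floor to x = -40.5; 12 mm free under the lip, its top 15 mm over the floor. At x = +52.5 a curb 6 mm high; between bays ribs 6 mm wide, 9 mm high.
- blower: cordless grey air blower fixed in a cradle, nozzle to its +y, battery at -y; origin on the bench under the trigger's mid-length. Top of handle 86 mm up, x -30 to 30. On it the trigger, x -26 to 12; then a fixed cheek, x 14 to 22, y -18 to 18, top 124 mm up; the lock button sticks out of its +x face. Beyond it nothing is above 86 mm within |y| < 65; barrel from y = 66, top 103.
- trigger_top (a point): centre of the top face of the black paddle trigger, 38 mm (x) x 100 mm (y), 110 mm above the bench at rest; axes as the blower's. The trigger is pressed straight down.
- lock_face (a point): centre of the outer face of the round white lock button, 18 mm across, axis along the blower's x, 112 mm above the bench; at rest it stands 9 mm proud of the cheek, at blower x = 31 mm. It is pressed towards -x, into the cheek; axes as the blower's.
- trigger (a joint): how far the trigger is pressed, m: 0 released, 0.012 at its stop; sprung, 3 N at first to 8 N at the stop. With the button held in, the rising trigger is caught at about 0.004 and stays there: locked on. Pressing the trigger again frees the button and so the trigger.
- lock (a joint): how far the lock button is pushed in, m: 0 out, 0.008 at its stop; sprung, 1 to 3 N. Blocked near 0.001 unless the trigger is pressed over 0.0075; must be held all but fully in (over 0.0073) while the trigger rises, then stays in at about 0.0068; else it springs out.
- shaker: clear spice jar 48 mm across, 85 mm tall, origin on its underside; not part of the job, leave it where it is
- bowl: steel bowl 150 mm across, 60 mm tall, origin on its underside; not part of the job, leave it where it is
- spatula: spatula lying flat, origin on its underside; not part of the job, leave it where it is
- cup: steel cup 68 mm across, 70 mm tall, origin on its underside; not part of the job, leave it where it is
- jar: amber jar 72 mm across, 100 mm tall, origin on its underside; not part of the job, leave it where it is
- can: tin can 74 mm across, 110 mm tall, origin on its underside; not part of the job, leave it where it is
- spoon: steel spoon lying flat, origin on its underside; not part of the job, leave it where it is
Mind the look-alikes: they are no part of the job. Leave any green look-alike of the part that bears plate2_mid alone.

How it is judged:
On the way, in this order (a step that is already met when the one before it is completed fails the run):
1. all plates lie flat in bays under the lip, released (((x of plate0_mid in the frame of bay0 between -0.006 and 0.006 m and y of plate0_mid in the frame of bay0 between -0.007 and 0.007 m and z of plate0_mid in the frame of bay0 between 0.017 and 0.024 m) or (x of plate0_mid in the frame of bay1 between -0.006 and 0.006 m and y of plate0_mid in the frame of bay1 between -0.007 and 0.007 m and z of plate0_mid in the frame of bay1 between 0.017 and 0.024 m) or (x of plate0_mid in the frame of bay2 between -0.006 and 0.006 m and y of plate0_mid in the frame of bay2 between -0.007 and 0.007 m and z of plate0_mid in the frame of bay2 between 0.017 and 0.024 m) or (x of plate0_mid in the frame of bay3 between -0.006 and 0.006 m and y of plate0_mid in the frame of bay3 between -0.007 and 0.007 m and z of plate0_mid in the frame of bay3 between 0.017 and 0.024 m)) and angle between each of plate0_mid, plate1_mid, plate2_mid, plate3_mid's own z axis and vertical below 0.05 rad and contact force between the fingers and plate0 below 0.1 N and linear speed of each of plate0, plate1, plate2, plate3 below 0.02 m/s and ((x of plate1_mid in the frame of bay0 between -0.006 and 0.006 m and y of plate1_mid in the frame of bay0 between -0.007 and 0.007 m and z of plate1_mid in the frame of bay0 between 0.017 and 0.024 m) or (x of plate1_mid in the frame of bay1 between -0.006 and 0.006 m and y of plate1_mid in the frame of bay1 between -0.007 and 0.007 m and z of plate1_mid in the frame of bay1 between 0.017 and 0.024 m) or (x of plate1_mid in the frame of bay2 between -0.006 and 0.006 m and y of plate1_mid in the frame of bay2 between -0.007 and 0.007 m and z of plate1_mid in the frame of bay2 between 0.017 and 0.024 m) or (x of plate1_mid in the frame of bay3 between -0.006 and 0.006 m and y of plate1_mid in the frame of bay3 between -0.007 and 0.007 m and z of plate1_mid in the frame of bay3 between 0.017 and 0.024 m)) and contact force between the fingers and plate1 below 0.1 N and ((x of plate2_mid in the frame of bay0 between -0.006 and 0.006 m and y of plate2_mid in the frame of bay0 between -0.007 and 0.007 m and z of plate2_mid in the frame of bay0 between 0.017 and 0.024 m) or (x of plate2_mid in the frame of bay1 between -0.006 and 0.006 m and y of plate2_mid in the frame of bay1 between -0.007 and 0.007 m and z of plate2_mid in the frame of bay1 between 0.017 and 0.024 m) or (x of plate2_mid in the frame of bay2 between -0.006 and 0.006 m and y of plate2_mid in the frame of bay2 between -0.007 and 0.007 m and z of plate2_mid in the frame of bay2 between 0.017 and 0.024 m) or (x of plate2_mid in the frame of bay3 between -0.006 and 0.006 m and y of plate2_mid in the frame of bay3 between -0.007 and 0.007 m and z of plate2_mid in the frame of bay3 between 0.017 and 0.024 m)) and contact force between the fingers and plate2 below 0.1 N and ((x of plate3_mid in the frame of bay0 between -0.006 and 0.006 m and y of plate3_mid in the frame of bay0 between -0.007 and 0.007 m and z of plate3_mid in the frame of bay0 between 0.017 and 0.024 m) or (x of plate3_mid in the frame of bay1 between -0.006 and 0.006 m and y of plate3_mid in the frame of bay1 between -0.007 and 0.007 m and z of plate3_mid in the frame of bay1 between 0.017 and 0.024 m) or (x of plate3_mid in the frame of bay2 between -0.006 and 0.006 m and y of plate3_mid in the frame of bay2 between -0.007 and 0.007 m and z of plate3_mid in the frame of bay2 between 0.017 and 0.024 m) or (x of plate3_mid in the frame of bay3 between -0.006 and 0.006 m and y of plate3_mid in the frame of bay3 between -0.007 and 0.007 m and z of plate3_mid in the frame of bay3 between 0.017 and 0.024 m)) and contact force between the fingers and plate3 below 0.1 N), for 0.2 s.
2. the trigger is squeezed down (value of joint trigger above 0.007 m), for 0.05 s.
3. the lock button is pushed in with the trigger down (value of joint trigger above 0.0062 m and value of joint lock above 0.0065 m), for 0.1 s.
4. the trigger has been eased and stays locked on, untouched (value of joint trigger between 0.003 and 0.0058 m and value of joint lock above 0.005 m and contact force between the fingers and trigger below 0.1 N and contact force between the fingers and lock below 0.1 N), for 0.3 s.
At the end, for the whole second after the job is handed in: Every plate present lies in a bay under the lip, centred within 6 mm (x) and 7 mm (y), 17 to 24 mm high, tilted under 0.05 rad, at rest, released; trigger 3 to 5.8 mm down and lock button over 5 mm in, both untouched; bystanders moved less than 50 mm (all of step 1 and all of step 4).
It fails at once if a bystander is moved by more than 50 mm (distance of any of shaker, bowl, spatula, cup, jar, can, spoon from where it was at the start of the episode above 0.05 m).
Of plate0, plate1, plate2, plate3 only 3 to 4 are there at a start; the rules pass over those that are not, and their reading is None.
At some moment in a run one of plate0, plate1, plate2, plate3 may be knocked a few centimetres aside while the robot is not near it.
It also fails if it takes over 210 s, if anything falls off the work surface, if the arm or the gripper's body presses on something with over 40 N, if the wrist force passes 120 N, or if a joint passes its speed limit or range.

ROBOT

A 7-joint arm with a two-finger parallel gripper is mounted at the origin on the work surface. World frame = base frame: x ahead of the robot, y to its left, z up, the work surface at z = 0. Lengths are in m, angles in rad, forces in N, time in s.
With the tool pointing down it reaches from about 0.425 to 0.925 m from the base axis. Payload 6.8 kg.
Tool frame: the origin (TCP) lies midway between the tips of the shut fingers; the grasp point (between the pads) lies 19 mm behind it; z points along the fingers, x is the direction in which the jaws open and shut, and the axes are right-handed (so a half turn about z gives the same grasp; the last joint's range is limited). The gripper opens to 85 mm and grips with 20 to 120 N. Pads are 22 mm wide; open, the fingers measure 114 mm over their backs; the gripper's body (76 mm by 85 mm) begins 54 mm behind the grasp point. The pads swing forward as they close: fully open they stand 13 mm farther back than shut.
Start: joints at [1.182, 0.477, 0.022, 1.555, -0.011, 1.109, -0.083], TCP at [0.187, -0.649, 0.231] pointing down, gripper open.
Joint ranges: [-2.96, 2.96], [-0.34, 2.1], [-1.41, 1.46], [0.24, 2.44], [-1.37, 4.51], [0.17, 1.92], [-2.96, 2.96]. Speed limits (rad/s): [2.39, 2.39, 3.14, 3.14, 3.14, 3.14, 3.14].

INTERFACE

Orientations are given as a unit quaternion [w, x, y, z].
In Python, from station import bot, imaging, nets gives the robot as it stands. The module is installed in compiled form; this text tells all that it offers.
- The arm moves only by the tool apply_moves, never from a script. Its argument "moves" is text: rows parted by semicolons, each of 7 numbers parted by spaces: the gripper command: -1 is fully open, 1 is shut, values between are in proportion, then the shift along the tool's x, y, z normalised to -1 to 1, where 1 is 120 mm, then the turn, a rotation vector about the tool's x, y, z normalised to -1 to 1, where 1 is 4 degrees. In form: hand dx dy dz rx ry rz; .... A call has 1 to 12 rows; each row shifts and turns the commanded pose from where the row before left it, along the tool's axes as they then stand; what a row does not reach is not made up. A row lasts 1/12 s, in which the tool goes at most 41.7 mm and 7.16 degrees, less where a joint would pass 70% of its speed; a pose out of reach is approached as far as the arm can. A call with a number of a shift or a turn outside -1 to 1 is refused whole. A call with a gripper value outside its range is refused whole. The fingers move at their own pace and stop on an object; "force" is the grip in N (left out, the last holds). Time passes only in rows, so rows that do not move let the fingers close. It gives the time, the measured TCP pose, the force and the opening at its end, in the units of the state.
- bot.get_obs(): the state, without advancing time (a new reading comes with each control period).
- imaging.read_camera(name): name is "scene" or "top" or "wrist"; returns a dict with "image" (400x640x3 uint8, red, green, blue), "fx", "fy", "cx", "cy" (pixels), "dist_coeffs" ([k1, k2, p1, p2, k3] as OpenCV has them; the pictures are not rectified), "view" (4x4, takes a point from world to camera coordinates); the wrist camera has in their place "mount" (4x4, takes a point from camera to tool coordinates, whose origin is the TCP and whose axes are the tool frame's). Camera axes: x right, y down, z forward; pixel columns grow to the right and rows downward; lengths in m; the calibration is good to about 2 mm. A picture is of the moment at which its call begins: read the wrist's pose just before it. There is no depth.
- bot.hand_in(): hands the job in, once; it reports no verdict.
Trained networks look in a picture, given as the dict that the camera call returned (one of the last four; its "shot" number tells which), for a name from the list of things; names that differ only in an ending like _2 or _b are one class to them, and where a whole thing is asked for, a point or a joint stands for the part that bears it (a point fixed in the world has none). Each returns a list of dicts, best first, with "score" (0 to 1); they miss things now and then, are a little off and sometimes report something else, mostly with a low value. They report only what shows in the picture. A call takes as long as a camera call. They do not tell look-alikes from the thing itself.
- nets.spot_in(picture, name): "rect" ([left, top, right, bottom] in pixels, round what is visible of it).
- nets.outline_of(picture, name): "region" (400x640 bool, what is visible of it) and "rect" ([left, top, right, bottom] in pixels, round what is visible of it).
- nets.spot_point(picture, name): "location" ([column, row] in pixels: a listed point, or the origin of a listed thing).
The state is a dict: "t": time; "q": joint angles; "joint_vel": joint speeds; "joint_torque": joint torques, N m; "eef_pos": TCP position; "tool_rot": TCP orientation; "contact_force": force on the tool from outside, world axes, zero at the start; "torque": the same for the moment, N m; "gripper_width": opening from 0.0 (shut) to 1.0 (fully open).
Only numpy, scipy, OpenCV 4.12 (cv2) and the standard library are available. Lean on these libraries where they do the work, as an engineer would, in place of code of your own. Each camera call takes 0.05 s, during which the arm holds its last target.

## Working session

There is one attempt and no reset: what is moved stays moved. The work goes in short steps, Python scripts to look and compute and a tool call to move; the robot and the scene stay as the last step left them, time stands still between calls to the robot, and variables do not carry over. Pictures are saved under pics/ and viewed, and the job is handed in when it is done.

Besides the shell and the picture viewer there is one more tool, called after ">>>" by a JSON object that holds its "name" and its "arguments", one argument or row to a line. apply_moves: Moves the arm, as the interface text tells. Scaled input: -1 to 1 covers 120 mm each way for a shift and 4 degrees each way for a turn. Its arguments: {"type":"object","properties":{"moves":{"type":"string"},"force":{"type":"number"}},"required":["moves"]}

```bash
mkdir -p pics; ls; python3 - <<'E'
from station import bot, imaging, nets
import cv2
o=bot.get_obs()
for k,v in o.items(): print(k,v)
for n in ["scene","top","wrist"]:
    p=imaging.read_camera(n)
    cv2.imwrite(f"pics/a_{n}.png",p["image"][:,:,::-1])
    print({k:v for k,v in p.items() if k!="image"})
E
```

```text
pics
t 0.0
q [ 1.18189389  0.47777241  0.02234487  1.55645488 -0.01151754  1.10927897
 -0.08309208]
joint_vel [ 0.00187897  0.00020191  0.00051522 -0.00286243 -0.00042348 -0.00013738
 -0.00238784]
joint_torque [-6.20624705e-04 -5.96461523e+01  1.60761159e+00 -2.81202757e+01
  1.24368514e-02  9.24271240e-03  3.87631516e-06]
eef_pos [ 0.18688594 -0.64800233  0.23034292]
tool_rot [-4.88201439e-04  7.99106425e-01 -6.01188926e-01 -7.47467909e-04]
contact_force [ 0.3285356   0.17473345 -0.32895674]
torque [0.04240875 0.00466474 0.00793048]
gripper_width 1.0019602280574467
{'fx': 433.2152449349066, 'fy': 433.2152449349066, 'cx': 314.78880722865324, 'cy': 195.00905452568955, 'dist_coeffs': array([-0.09820187,  0.        ,  0.        ,  0.        ,  0.        ]), 'view': array([[ 0.27474225,  0.96138875, -0.01575945, -0.07241954],
       [ 0.64196529, -0.19561122, -0.74136146, -0.2761584 ],
       [-0.7158193 ,  0.1935663 , -0.67092088,  1.55675256],
       [ 0.        ,  0.        ,  0.        ,  1.        ]]), 'shot': 1}
{'fx': 511.6290273646383, 'fy': 511.6290273646383, 'cx': 321.806832901
[... 238 characters left out ...]
0.52561444],
       [ 0.20495416, -0.00207071, -0.97876938,  1.4593959 ],
       [ 0.        ,  0.        ,  0.        ,  1.        ]]), 'shot': 2}
{'fx': 324.13589493598533, 'fy': 324.13589493598533, 'cx': 320.4828081417137, 'cy': 188.319584816337, 'dist_coeffs': array([-0.01464147,  0.        ,  0.        ,  0.        ,  0.        ]), 'mount': array([[ 9.99999757e-01, -6.97206780e-04,  1.51966305e-05,
         7.75598901e-04],
       [ 6.59590989e-04,  9.52673635e-01,  3.03994260e-01,
        -7.82398651e-02],
       [-2.26424289e-04, -3.03994176e-01,  9.52673863e-01,
        -1.42952027e-01],
       [ 0.00000000e+00,  0.00000000e+00,  0.00000000e+00,
         1.00000000e+00]]), 'shot': 3}
```

View pics/a_scene.png

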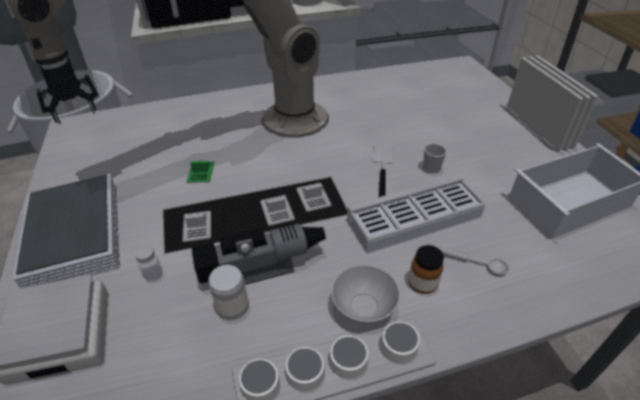

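View pics/a_top.png

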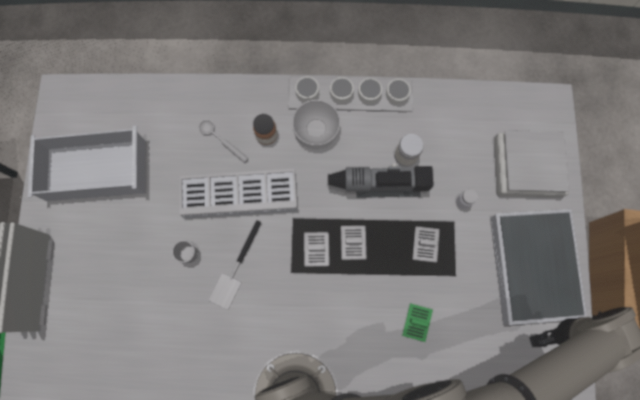

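View pics/a_wrist.png

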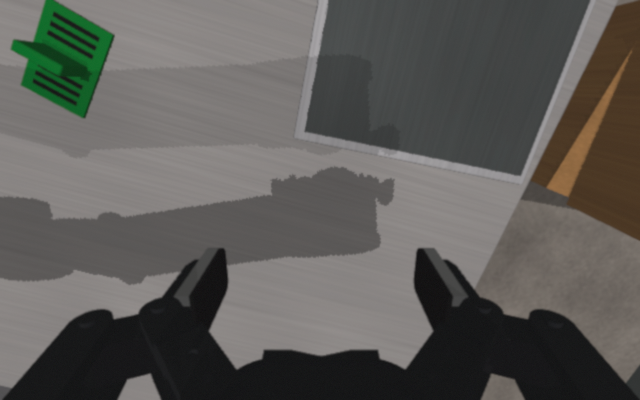

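The scene shows three grey plates on the black mat (top view at about (316,249), (353,243) and (426,244)). The green look-alike is at (418,322), the frame at (240,192) and the blower at (385,180). I'll measure these next.

```bash
cat > h.py <<'E'
from station import bot, imaging, nets
import numpy as np, cv2
from scipy.spatial.transform import Rotation as R
np.set_printoptions(precision=4,suppress=True)
def q2R(q): return R.from_quat([q[1],q[2],q[3],q[0]]).as_matrix()
def toolT(o=None):
    o=o or bot.get_obs(); T=np.eye(4); T[:3,:3]=q2R(o["tool_rot"]); T[:3,3]=o["eef_pos"]; return T
def cam(n):
    T=toolT() if n=="wrist" else None
    p=imaging.read_camera(n)
    p["c2w"]=T@p["mount"] if n=="wrist" else np.linalg.inv(p["view"])
    p["K"]=np.array([[p["fx"],0,p["cx"]],[0,p["fy"],p["cy"]],[0,0,1]])
    return p
def ray(p,uv):
    u=cv2.undistortPoints(np.array([[uv]],float),p["K"],p["dist_coeffs"])[0,0]
    return p["c2w"][:3,3],p["c2w"][:3,:3]@np.array([u[0],u[1],1])
def onz(p,uv,z):
    o,d=ray(p,uv); return o+d*(z-o[2])/d[2]
def proj(p,X):
    V=np.linalg.inv(p["c2w"]); X=np.atleast_2d(X)
    return cv2.projectPoints(X.astype(float),cv2.Rodrigues(V[:3,:3])[0],V[:3,3],p["K"],p["dist_coeffs"])[0][:,0]
def tri(obs):
    A=np.zeros((3,3));b=np.zeros(3)
    for p,uv in obs:
        o,d=ray(p,uv); d=d/np.linalg.norm(d); M=np.eye(3)-np.outer(d,d); A+=M;b+=M@o
    return np.linalg.solve(A,b)
def save(p,name,crop=None,s=1):
    im=p["image"][:,:,::-1]
    if crop: im=im[crop[1]:crop[3],crop[0]:crop[2]]
    if s!=1: im=cv2.resize(im,None,fx=s,fy=s,interpolation=cv2.INTER_CUBIC)
    cv2.imwrite("pics/"+name,im)
E
python3 - <<'E'
from h import *
H={"plate0_mid":.021,"bay0":.04,"bay1":.04,"bay2":.04,"bay3":.04,"frame":0,"blower":0,"trigger_top":.11,"lock_face":.112}
for n in ["top","scene"]:
    p=cam(n)
    for k,z in H.items():
        for r in nets.spot_point(p,k)[:5]:
            print(n,k,round(r["score"],2),np.round(r["location"],1),onz(p,r["location"],z)[:2])
    for k in ["shaker","bowl","spatula","cup","jar","can","spoon"]:
        for r in nets.spot_point(p,k)[:1]: print(n,k,round(r["score"],2),np.round(r["location"],1),onz(p,r["location"],0)[:2])
    if n=="top":
        save(p,"top_f.png",(170,150,450,350),2.8)
E
```

```text
top plate0_mid 0.61 [353.5 242.9] [ 0.4417 -0.164 ]
top plate0_mid 0.61 [390.7 181.4] [ 0.6348 -0.2771]
top bay0 0.93 [253.3 191.5] [0.5887 0.1408]
top bay0 0.87 [193.2 194.4] [0.576  0.3231]
top bay0 0.74 [226.8 193.1] [0.5821 0.2209]
top bay0 0.68 [280.9 189.3] [0.5973 0.0577]
top bay1 0.93 [253.3 191.5] [0.5887 0.1408]
top bay1 0.87 [193.2 194.4] [0.576  0.3231]
top bay1 0.74 [226.8 193.1] [0.5821 0.2209]
top bay1 0.68 [280.9 189.3] [0.5973 0.0577]
top bay2 0.93 [253.3 191.5] [0.5887 0.1408]
top bay2 0.87 [193.2 194.4] [0.576  0.3231]
top bay2 0.74 [226.8 193.1] [0.5821 0.2209]
top bay2 0.68 [280.9 189.3] [0.5973 0.0577]
top bay3 0.93 [253.3 191.5] [0.5887 0.1408]
top bay3 0.87 [193.2 194.4] [0.576  0.3231]
top bay3 0.74 [226.8 193.1] [0.5821 0.2209]
top bay3 0.68 [280.9 189.3] [0.5973 0.0577]
top frame 0.57 [236.5 197.3] [0.5791 0.1975]
top frame 0.35 [312.3 246.9] [ 0.4299 -0.0407]
top blower 0.85 [390.6 183.2] [ 0.6347 -0.2796]
top blower 0.28 [314.  131.3] [ 0.8002 -0.0371]
top trigger_top 0.96 [397.2 177.8] [ 0.6215 -0.2836]
top trigger_top 0.64 [390.6 180. ] [ 0.6144 -0.2643
[... 1189 characters left out ...]
5 219.7] [0.5936 0.0587]
scene bay3 0.76 [430.8 203.8] [0.5844 0.2335]
scene bay3 0.61 [456.  194.3] [0.5704 0.3185]
scene bay3 0.23 [251.1 268.1] [ 0.6605 -0.2673]
scene frame 0.85 [412.  218.5] [0.5856 0.1832]
scene blower 0.68 [252.6 269.6] [ 0.6335 -0.2636]
scene trigger_top 0.61 [242.8 238.9] [ 0.6293 -0.2727]
scene lock_face 0.38 [244.3 249.7] [ 0.6641 -0.2746]
scene shaker 0.66 [151.3 273.2] [ 0.5752 -0.5074]
scene bowl 0.93 [364.3 305.7] [ 0.8077 -0.0392]
scene spatula 0.75 [469.5 263.3] [0.7702 0.253 ]
scene cup 0.94 [429.7 165.6] [0.3899 0.3372]
scene jar 0.64 [422.2 283.4] [0.7901 0.1135]
scene can 0.95 [233.3 303.9] [ 0.7189 -0.3237]
scene spoon 0.58 [467.4 260.3] [0.7602 0.2529]
```

View pics/top_f.png

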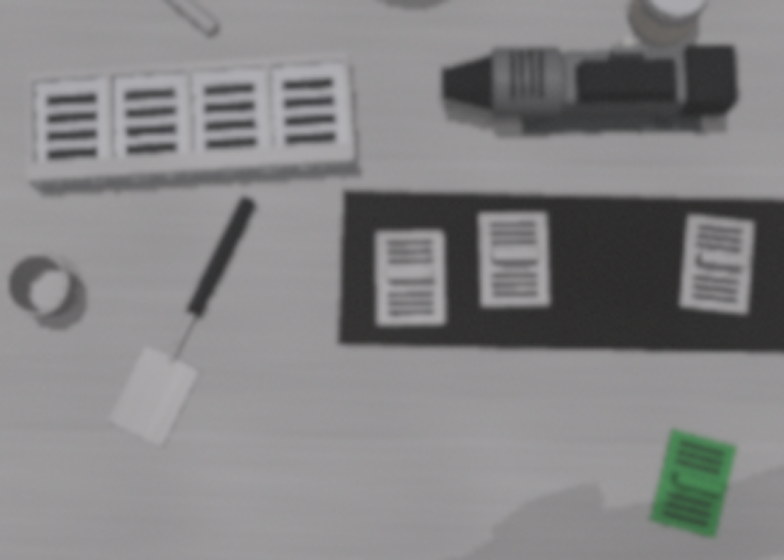

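>>> {"name": "apply_moves", "arguments": {
  "moves": "-1 0 0 0 0 0 -1;-1 0 0 0 0 0 -1;-1 0 0 0 0 0 -1;-1 0 0 0 0 0 -1;-1 0 0 0 0 0 -1;-1 0 0 0 0 0 -1;-1 0 0 0 0 0 -1;-1 0 0 0 0 0 -1;-1 0 0 0 0 0 -1"
}}

```text
t: 2.6
eef_pos: [0.187, -0.6486, 0.2313]
tool_rot: [0.0, 0.946, -0.323, 0.0]
contact_force: [-0.5, 0.1, -0.6]
gripper_width: 1.002
```

>>> {"name": "apply_moves", "arguments": {
  "moves": "-1 0 0 0 0 0 -1;-1 0 0 0 0 0 -1;-1 0 0 0 0 0 -1;-1 0 0 0 0 0 -1;-1 0 0 0 0 0 -1;-1 0 0 0 0 0 -1;-1 0 0 0 0 0 -1;-1 0 0 0 0 0 -1;-1 0 0 0 0 0 -1;-1 0 0 0 0 0 -0.47"
}}

```text
t: 3.43
eef_pos: [0.1869, -0.6486, 0.2313]
tool_rot: [-0.0, 1.0, 0.001, -0.0]
contact_force: [-0.2, 1.5, -0.0]
gripper_width: 0.996
```

>>> {"name": "apply_moves", "arguments": {
  "moves": "-1 0.2 -0.25 -0.07 0 0 0;-1 0.2 -0.25 -0.07 0 0 0;-1 0.2 -0.25 -0.07 0 0 0;-1 0.2 -0.25 -0.07 0 0 0;-1 0.2 -0.25 -0.07 0 0 0;-1 0.2 -0.25 -0.07 0 0 0;-1 0.2 -0.25 -0.07 0 0 0;-1 0.2 -0.25 -0.07 0 0 0;-1 0.2 -0.25 -0.07 0 0 0;-1 0.2 -0.25 -0.07 0 0 0;-1 0.2 -0.25 -0.07 0 0 0;-1 0.2 -0.25 -0.07 0 0 0"
}}

```text
t: 4.43
eef_pos: [0.4761, -0.2872, 0.3329]
tool_rot: [0.0, 1.0, -0.0, 0.0]
contact_force: [-0.1, -0.6, -0.2]
gripper_width: 0.999
```

>>> {"name": "apply_moves", "arguments": {
  "moves": "-1 0.1 -0.25 -0.05 0 0 0;-1 0 0 0 0 0 0;-1 0 0 0 0 0 0"
}}

```text
t: 4.68
eef_pos: [0.4886, -0.2564, 0.3388]
tool_rot: [0.0, 1.0, 0.002, 0.001]
contact_force: [-0.5, -0.5, 0.0]
gripper_width: 0.999
```

```bash
python3 - <<'E'
from h import *
p=cam("wrist"); save(p,"w1.png"); print(toolT())
for k,z in {"plate0_mid":.021,"trigger_top":.11,"lock_face":.112,"blower":0}.items():
    for r in nets.spot_point(p,k)[:5]: print(k,round(r["score"],2),np.round(r["location"],1),onz(p,r["location"],z)[:2])
E
```

```text
[[ 1.      0.0008  0.0001  0.4874]
 [ 0.0008 -1.     -0.0007 -0.2585]
 [ 0.0001  0.0007 -1.      0.3383]
 [ 0.      0.      0.      1.    ]]
plate0_mid 0.67 [289.1  73.2] [ 0.4475 -0.1646]
trigger_top 0.73 [432.2 169.3] [ 0.6222 -0.2742]
lock_face 0.59 [466.2 167.5] [ 0.6615 -0.2713]
blower 0.69 [416.2 151.4] [ 0.6345 -0.2746]
```

View pics/w1.png

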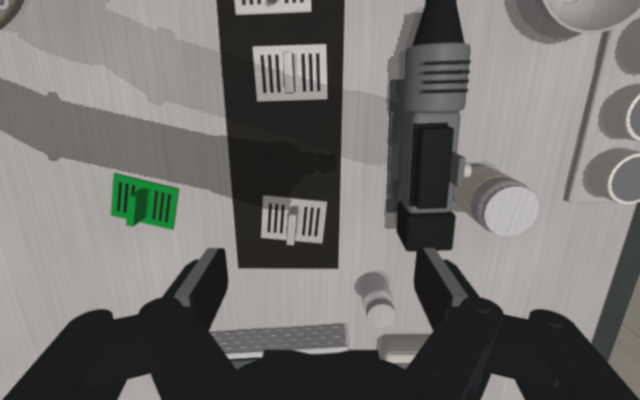

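```bash
cat >> h.py <<'E'
from scipy.optimize import minimize
def box(x0,x1,y0,y1,z0,z1): return np.array([[x,y,z] for x in(x0,x1) for y in(y0,y1) for z in(z0,z1)])
PL=[box(-.05,.05,-.036,.036,0,.004),box(-.006,.006,-.025,.025,0,.042)]
def sil(p,parts,pose,z0,S=4,win=None):
    x,y,a=pose; c,s=np.cos(a),np.sin(a); Rm=np.array([[c,-s,0],[s,c,0],[0,0,1]])
    m=np.zeros((win[3]-win[1],win[2]-win[0]),np.uint8)
    m=np.zeros(((win[3]-win[1])*S,(win[2]-win[0])*S),np.uint8)
    for b in parts:
        uv=proj(p,b@Rm.T+[x,y,z0]); uv=(uv-[win[0],win[1]]+.5)*S-.5
        cv2.fillConvexPoly(m,cv2.convexHull(np.round(uv*16).astype(np.int32)),255,shift=4)
    return cv2.resize(m,None,fx=1/S,fy=1/S,interpolation=cv2.INTER_AREA)/255.
def fitplate(p,x,y,a=0,z0=0.001,r=40,off=None,dark=70,bright=150):
    uv=proj(p,[[x,y,.02]])[0]; w=[int(max(0,uv[0]-r)),int(max(0,uv[1]-r)),int(min(640,uv[0]+r)),int(min(400,uv[1]+r))]
    g=cv2.cvtColor(p["image"],cv2.COLOR_RGB2GRAY)[w[1]:w[3],w[0]:w[2]].astype(float)
    # slots inside the plate are dark: fill by closing
    t=(g>(dark+bright)/2).astype(np.uint8)
    k=max(5,int(r/5)); t=cv2.copyMakeBorder(t,k,k,k,k,cv2.BORDER_CONSTANT,value=0)
    t=cv2.morphologyEx(t,cv2.MORPH_CLOSE,np.ones((k,k),np.uint8))[k:-k,k:-k]
    n,l,st,ce=cv2.connectedComponentsWithStats(t)
    c0=np.array(uv)-w[:2]; i=1+np.argmin([np.linalg.norm(ce[j]-c0)+(1e3 if st[j,4]<100 else 0) for j in range(1,n)])
    t=cv2.GaussianBlur((l==i).astype(float),(0,0),.6)
    best=None
    for a0 in (a-.25,a,a+.25):
        f=lambda v:np.sum((sil(p,PL,v,z0,win=w)-t)**2)
        q=minimize(f,[x,y,a0],method="Nelder-Mead",options=dict(initial_simplex=[[x,y,a0],[x+.01,y,a0],[x,y+.01,a0],[x,y,a0+.1]],xatol=1e-4,fatol=.01))
        if best is None or q.fun<best.fun: best=q
    return best.x,best.fun/t.sum(),w,t
E
python3 - <<'E'
from h import *
p=cam("wrist")
for uv in [(290,70),(293,222)]:
    x=onz(p,uv,.01)
    q,e,w,t=fitplate(p,x[0],x[1]); print(uv,q,np.degrees(q[2]),e)
p=cam("top")
for uv in [(316,249),(353,243),(426,244)]:
    x=onz(p,uv,.01)
    q,e,w,t=fitplate(p,x[0],x[1],r=28,dark=50,bright=140); print(uv,q,np.degrees(q[2]),e)
E
```

```text
(290, 70) [ 0.4494 -0.1644  0.0386] 2.2140223264117993 0.003165437988462145
(293, 222) [ 0.4485 -0.3868 -0.0963] -5.516405398806094 0.01562612950225756
(316, 249) [ 0.4244 -0.0525  0.0245] 1.4052391454384434 0.025910022728613185
(353, 243) [ 0.4463 -0.1636  0.0246] 1.4106510849067315 0.011081884408302874
(426, 244) [ 0.4159 -0.3551  0.0003] 0.01624217019977257 0.6506978965325053
```

>>> {"name": "apply_moves", "arguments": {
  "moves": "-1 0.08 -0.31 0 0 0 0;-1 0.08 -0.31 0 0 0 0;-1 0.08 -0.31 0 0 0 0;-1 0.08 -0.31 0 0 0 0;-1 0.08 -0.31 0 0 0 0;-1 0.08 -0.31 0 0 0 0;-1 0.08 -0.31 0 0 0 0;-1 0.08 -0.31 0 0 0 0;-1 0.08 -0.31 0 0 0 0;-1 0.08 -0.31 0 0 0 0;-1 0 0 0 0 0 0;-1 0 0 0 0 0 0"
}}

```text
t: 6.03
eef_pos: [0.5833, 0.1158, 0.3378]
tool_rot: [-0.001, 1.0, 0.002, -0.0]
contact_force: [0.9, -0.3, -0.2]
gripper_width: 1.001
```

```bash
python3 - <<'E'
from h import *
p=cam("wrist"); save(p,"w2.png"); print(toolT()[:3,3])
for k,z in {"bay0":.04,"frame":0}.items():
    for r in nets.spot_point(p,k)[:5]: print(k,round(r["score"],2),np.round(r["location"],1),onz(p,r["location"],z)[:2])
save(p,"w2c.png",(160,30,460,300),2.6)
E
```

```text
[0.5835 0.1132 0.3377]
bay0 0.89 [326.5 118.9] [0.5919 0.1499]
bay0 0.8 [325.1  55.3] [0.5894 0.2291]
bay0 0.59 [328.9 183.1] [0.5961 0.0602]
```

View pics/w2.png

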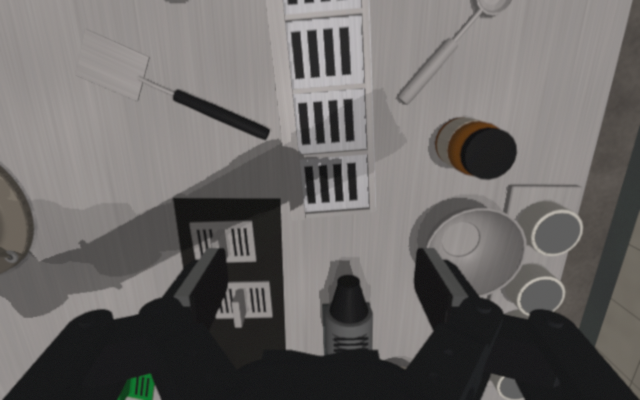

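View pics/w2c.png

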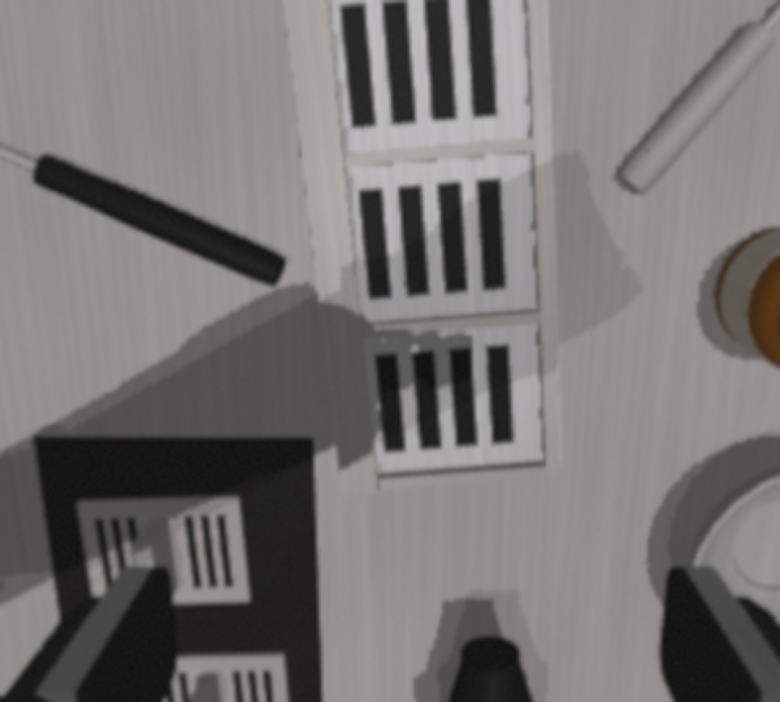

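```bash
cat >> h.py <<'E'
def framelines():
    L=[]
    for b in range(4):
        yc=(b-1.5)*.086
        L+=[([-.0405,yc-.04,.052],[-.0405,yc+.04,.052]),([.0525,yc-.04,.04],[.0525,yc+.04,.04])]
        for s in(-1,1): L.append(([-.0405,yc+s*.04,.049],[.0525,yc+s*.04,.049]))
    return L
def fr(pose):
    x,y,a=pose; c,s=np.cos(a),np.sin(a); T=np.eye(4); T[:2,:2]=[[c,-s],[s,c]]; T[:2,3]=x,y; return T
def drawframe(p,pose,S,crop,name,col=(0,0,255)):
    im=p["image"][:,:,::-1]; T=fr(pose)
    im=cv2.resize(im[crop[1]:crop[3],crop[0]:crop[2]],None,fx=S,fy=S,interpolation=cv2.INTER_CUBIC)
    for a,b in framelines():
        uv=proj(p,np.array([a,b])@T[:3,:3].T+T[:3,3]); uv=((uv-crop[:2]+.5)*S-.5).round().astype(int)
        cv2.line(im,tuple(map(int,uv[0])),tuple(map(int,uv[1])),col,1,cv2.LINE_AA)
    cv2.imwrite("pics/"+name,im)
E
python3 - <<'E'
from h import *
p=cam("wrist"); 
drawframe(p,(.587,.188,.08),4,(270,0,460,215) if 0 else (270,0,400,215-65),"f1.png")
drawframe(p,(.587,.188,.08),5,(280,90,400,210),"f2.png")
E
```

```text
(no output)
```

View pics/f1.png

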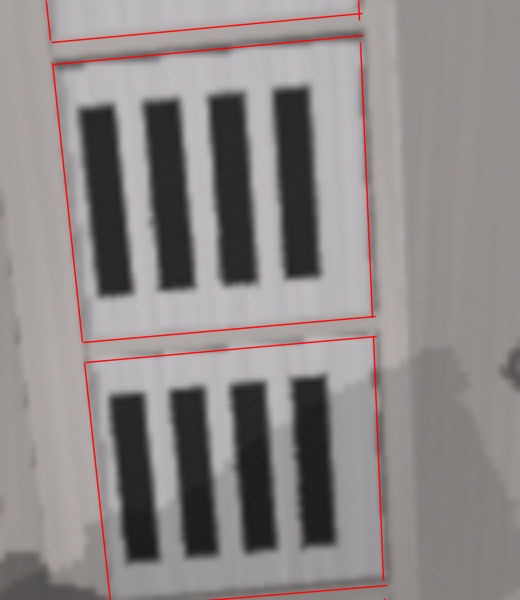

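View pics/f2.png

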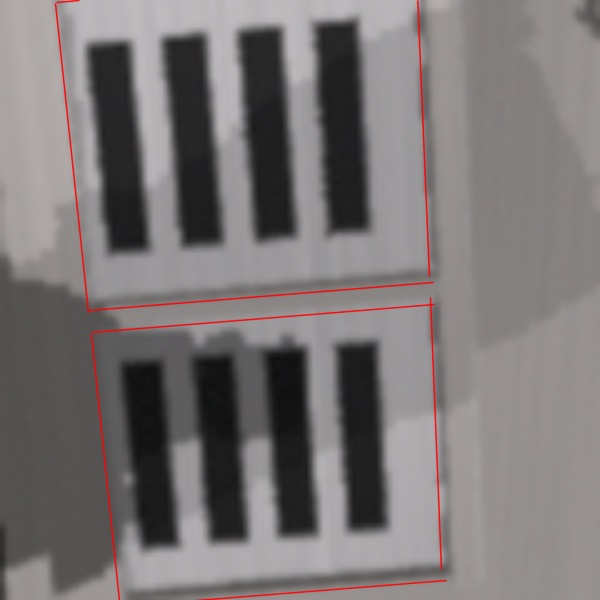

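```bash
python3 - <<'E'
from h import *
import h
p=cam("wrist"); g=cv2.GaussianBlur(cv2.cvtColor(p["image"],cv2.COLOR_RGB2GRAY).astype(float),(0,0),.7)
cy=p["c2w"][1,3]; print("cam",p["c2w"][:3,3])
def fl():
    L=[]
    for b in range(3):
        yc=(b-1.5)*.086
        L+=[([-.0405,yc-.038,.052],[-.0405,yc+.038,.052]),([.0525,yc-.038,.04],[.0525,yc+.038,.04])]
        for s in(-1,1):
            zz=.04 if (s==1 and b==2) or (s==-1) else .049
            if b==2: zz=.04 if s==1 else .049
            if b==1: zz=.04
            L.append(([-.036,yc+s*.04,zz],[.05,yc+s*.04,zz]))
    return L
h.framelines=fl
def sc(v,ret=False):
    T=fr(v); tot=[]
    for i,(a,b) in enumerate(fl()):
        P=np.linspace(a,b,60)@T[:3,:3].T+T[:3,3]; uv=proj(p,P)
        n=np.array([-(uv[-1]-uv[0])[1],(uv[-1]-uv[0])[0]]); n/=np.linalg.norm(n)
        def s(q): return cv2.remap(g.astype(np.float32),q[:,0:1].astype(np.float32),q[:,1:2].astype(np.float32),cv2.INTER_LINEAR)[:,0]
        prof=[s(uv+n*d).mean() for d in np.arange(-5,5.1,.5)]
        tot.append(prof)
    return np.array(tot)
pr=sc((.587,.188,.08))
for i,r in enumerate(pr): print(i,["lip","curb","rib-","rib+"][i%4],i//4,r.astype(int))
drawframe(p,(.587,.188,.08),5,(280,90,400,210),"f3.png")
drawframe(p,(.587,.190,.08),5,(280,90,400,210),"f4.png")
E
```

```text
cam [0.5842 0.1886 0.4808]
0 lip 0 [ 91  91  91  92  92  92  93  93  94  94  95  96  98 100 103 106 108 107
 105  99  90]
1 curb 0 [162 162 162 161 160 160 159 157 154 148 141 134 129 128 131 137 141 145
 147 148 148]
2 rib- 0 [171 171 171 170 168 165 158 149 136 123 113 109 112 120 129 137 143 146
 147 147 147]
3 rib+ 0 [120 125 128 131 133 134 135 137 139 141 142 141 139 137 134 132 130 128
 126 123 118]
4 lip 1 [156 155 155 154 155 155 156 155 154 152 149 147 146 147 150 153 155 153
 148 137 123]
5 curb 1 [160 159 159 158 157 156 155 152 147 141 133 128 125 128 133 139 144 147
 149 149 149]
6 rib- 1 [153 153 152 152 150 147 142 135 127 121 118 120 123 127 130 132 134 135
 137 139 141]
7 rib+ 1 [169 168 168 167 166 165 163 162 162 165 169 174 179 181 183 183 184 184
 183 183 183]
8 lip 2 [164 165 165 166 167 167 167 165 163 159 155 152 152 154 158 163 166 165
 160 149 134]
9 curb 2 [184 185 184 184 182 180 178 173 166 158 149 142 142 146 153 159 164 166
 167 167 167]
10 rib- 2 [185 185 184 184 183 182 180 176 173 171 169 168 167 167 166 164 163 162
 163 166 171]
11 rib+ 2 [164 161 154 146 136 127 124 128 137 150 162 172 178 182 184 185 185 185
 185 185 185]
```

View pics/f3.png

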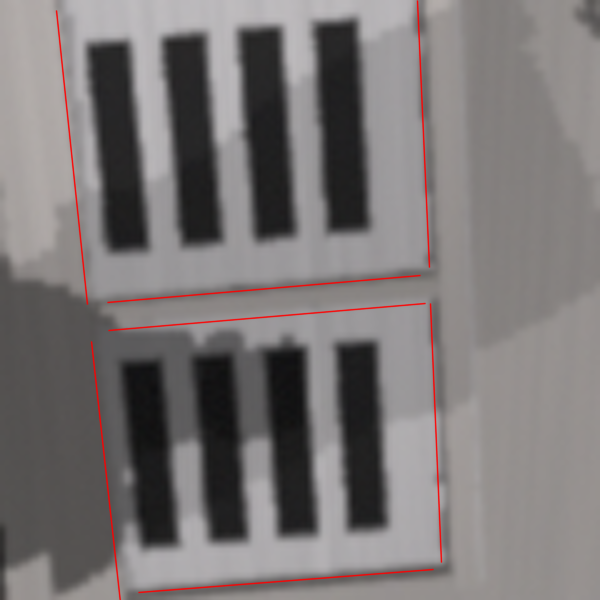

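>>> {"name": "apply_moves", "arguments": {
  "moves": "-1 -0.11 0.23 0.2 0 0 0;-1 -0.11 0.23 0.2 0 0 0;-1 -0.11 0.23 0.2 0 0 0;-1 -0.11 0.23 0.2 0 0 0;-1 -0.11 0.23 0.2 0 0 0;-1 -0.11 0.23 0.2 0 0 0;-1 -0.11 0.23 0.2 0 0 0;-1 -0.11 0.23 0.2 0 0 0;-1 -0.11 0.23 0.2 0 0 0;-1 -0.13 0.25 0.15 0 0 -0.55;-1 0 0 0 0 0 0;-1 0 0 0 0 0 0"
}}

```text
t: 7.28
eef_pos: [0.4466, -0.1679, 0.1032]
tool_rot: [0.0, 1.0, 0.016, -0.001]
contact_force: [0.8, 1.3, 0.2]
gripper_width: 0.998
```

```bash
python3 - <<'E'
from h import *
p=cam("wrist"); save(p,"w3.png"); T=toolT(); print(T)
q,e,w,t=fitplate(p,.4494,-.1644,r=110); print(q,e)
q2,e,w,t=fitplate(p,.428,-.054,r=90); print(q2,e)
E
```

```text
[[ 0.9994  0.0342 -0.      0.4485]
 [ 0.0342 -0.9994 -0.     -0.1663]
 [-0.      0.     -1.      0.1042]
 [ 0.      0.      0.      1.    ]]
[ 0.449  -0.1637  0.0327] 0.008258476349433504
[ 0.4262 -0.0525  0.0417] 0.011683762526882316
```

View pics/w3.png

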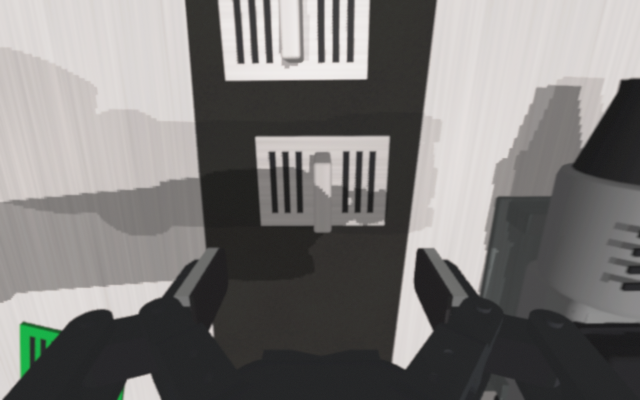

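>>> {"name": "apply_moves", "arguments": {
  "moves": "-1 0.005 -0.02 0.25 0 0 0;-1 0 0 0.25 0 0 0;-1 0 0 0.2 0 0 0;-1 0 0 0.06 0 0 0;-1 0 0 0 0 0 0;-1 0 0 0 0 0 0"
}}

```text
t: 7.83
eef_pos: [0.4507, -0.1622, 0.0139]
tool_rot: [0.0, 1.0, 0.019, 0.001]
contact_force: [-0.7, 0.5, 0.2]
gripper_width: 0.996
```

>>> {"name": "apply_moves", "arguments": {
  "moves": "1 0 0 0 0 0 0;1 0 0 0 0 0 0;1 0 0 0 0 0 0;1 0 0 0 0 0 0;1 0 0 0 0 0 0;1 0 0 0 0 0 0;1 0 0 0 0 0 0;1 0 0 0 0 0 0;1 0 0 0 0 0 0",
  "force": 50
}}

```text
t: 8.58
eef_pos: [0.4494, -0.1629, 0.0132]
tool_rot: [0.0, 1.0, 0.019, -0.0]
contact_force: [-1.5, 0.2, 5.1]
gripper_width: 0.129
```

>>> {"name": "apply_moves", "arguments": {
  "moves": "1 0 0 -0.1 0 0 0;1 0 0 -0.25 0 0 0;1 0 0 -0.3 0 0 0;1 0 0 -0.3 0 0 0;1 0 0 -0.3 0 0 0;1 0 0 0 0 0 0;1 0 0 0 0 0 0"
}}

```text
t: 9.17
eef_pos: [0.4504, -0.1631, 0.165]
tool_rot: [0.001, 1.0, 0.019, 0.002]
contact_force: [-0.4, -0.0, -3.5]
gripper_width: 0.133
```

```bash
python3 - <<'E'
from h import *
p=cam("wrist"); save(p,"w4.png"); T=toolT(); print(T)
for b,yo in enumerate([-.129,-.043,.043,.129]):
    F=fr((.588,.189,.08)); print(b,(F@[0,yo,.04,1])[:3])
E
```

```text
[[ 0.9993  0.0374  0.0003  0.449 ]
 [ 0.0374 -0.9993 -0.0007 -0.1629]
 [ 0.0003  0.0008 -1.      0.1632]
 [ 0.      0.      0.      1.    ]]
0 [0.5983 0.0604 0.04  ]
1 [0.5914 0.1461 0.04  ]
2 [0.5846 0.2319 0.04  ]
3 [0.5777 0.3176 0.04  ]
```

View pics/w4.png

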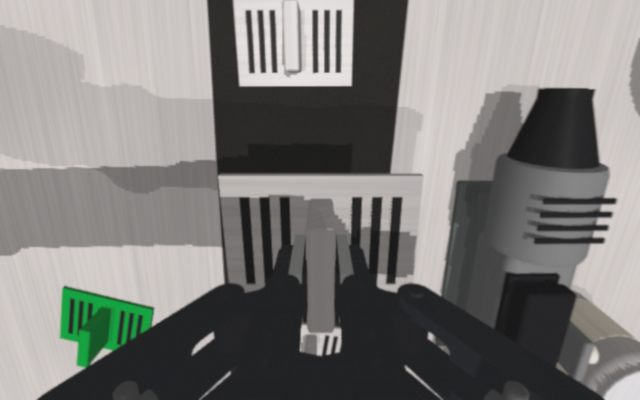

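>>> {"name": "apply_moves", "arguments": {
  "moves": "1 0.12 -0.295 0 0 0 0;1 0.12 -0.295 0 0 0 0;1 0.12 -0.295 0 0 0 0;1 0.12 -0.295 0 0 0 0;1 0.12 -0.295 0 0 0 0;1 0.12 -0.295 0 0 0 0;1 0.12 -0.295 0 0 0 0;1 0.12 -0.295 0 0 0 0;1 0.12 -0.295 0 0 0 0;1 0.12 -0.295 0 0 0 0;1 0.14 -0.3 0 0 0 0;1 0 0 0 0 0 -0.61"
}}

```text
t: 10.22
eef_pos: [0.5941, 0.2432, 0.1609]
tool_rot: [-0.003, 0.999, 0.045, -0.001]
contact_force: [0.4, 2.3, -1.9]
gripper_width: 0.127
```

>>> {"name": "apply_moves", "arguments": {
  "moves": "1 0 0 0.2 0 1 0;1 0 0 0.2 0 1 0;1 0 0 0 0 0 0;1 0 0 0 0 0 0;1 0 0 0 0 0 0"
}}

```text
t: 10.63
eef_pos: [0.5973, 0.2332, 0.115]
tool_rot: [-0.003, 0.997, 0.04, 0.069]
contact_force: [0.2, 0.8, -2.2]
gripper_width: 0.136
```

```bash
cat >> h.py <<'E'
FP=(.588,.189,.08)
def bay(b): 
    F=fr(FP); B=np.eye(4); B[:3,3]=[0,(b-1.5)*.086,.04]; return F@B
def rel(b,T=None):
    T=toolT() if T is None else T
    X=np.linalg.inv(bay(b))@T
    z=X[:3,2]; print("bay",b,"TCP mm",X[:3,3]*1e3,"tilt deg",np.degrees(np.arctan2(z[0],-z[2])),"roll",np.degrees(np.arctan2(z[1],-z[2])),"yaw",np.degrees(np.arctan2(X[1,0],X[0,0])))
    e=X[:3,3]+.012*X[:3,2]-.05*X[:3,0]; print(" -x edge",e*1e3)
    return X
def go(b,tgt,T=None):
    T=toolT() if T is None else T
    X=np.linalg.inv(bay(b))@T
    d=X[:3,:3].T@(np.array(tgt)/1e3-X[:3,3]); print(" units to",tgt,":",d/.12)
E
python3 - <<'E'
from h import *
T=np.mean([toolT() for _ in range(1)],0)
p=cam("wrist"); save(p,"w5.png"); rel(2); go(2,(10.8,0,40)); go(2,(10.8,0,22))
drawframe(p,FP,1,(0,0,640,400),"w5f.png")
E
```

```text
bay 2 TCP mm [13.8385  0.4651 75.899 ] tilt deg 8.004921730357777 roll 0.0325051866485274 yaw -0.03694809879817819
 -x edge [-34.0032   0.5038  57.0531]
 units to (10.8, 0, 40) : [-0.0667  0.0041  0.2927]
 units to (10.8, 0, 22) : [-0.0876  0.0042  0.4413]
```

View pics/w5f.png

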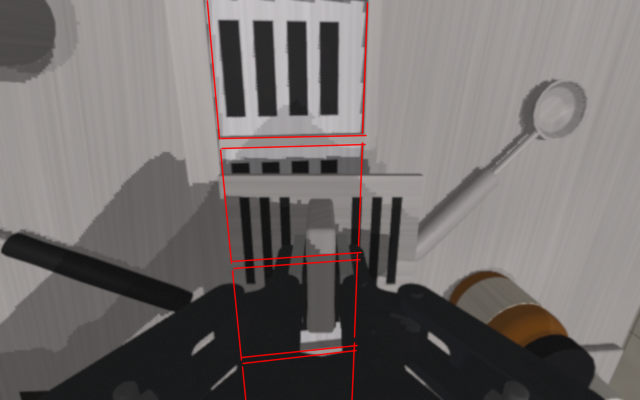

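>>> {"name": "apply_moves", "arguments": {
  "moves": "1 -0.04 0 0.2 0 0 0;1 -0.03 0 0.15 0 0 0;1 -0.015 0 0.09 0 0 0;1 0 0 0 0 0 0;1 0 0 0 0 0 0;1 0 0 0 0 0 0"
}}

```text
t: 11.18
eef_pos: [0.5954, 0.2335, 0.0625]
tool_rot: [-0.003, 0.997, 0.04, 0.07]
contact_force: [-0.0, 0.5, -2.9]
gripper_width: 0.134
```

```bash
python3 - <<'E'
from h import *
for _ in range(2):
    p=cam("wrist"); rel(2); go(2,(-2.5,0,22))
save(p,"w6.png",(180,100,480,300),2.6)
E
```

```text
bay 2 TCP mm [10.8179  0.661  22.5258] tilt deg 8.096490046865974 roll 0.04167283513767559 yaw -0.0033584075133464503
 -x edge [-36.9936   0.6725   3.6034]
 units to (-2.5, 0, 22) : [-0.1105  0.0055 -0.0113]
bay 2 TCP mm [10.6404  0.6351 22.4473] tilt deg 8.091761535939684 roll 0.03696570671198211 yaw 0.0033070968816501186
 -x edge [-37.1727   0.6399   3.5288]
 units to (-2.5, 0, 22) : [-0.1089  0.0053 -0.0117]
```

View pics/w6.png

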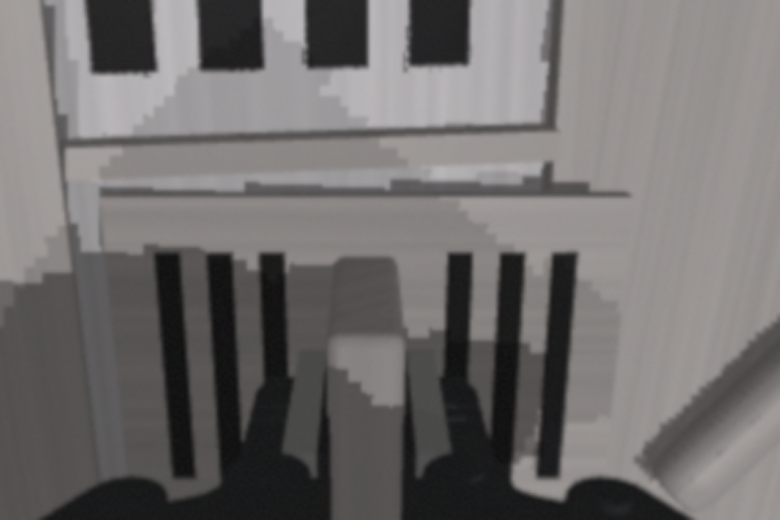

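>>> {"name": "apply_moves", "arguments": {
  "moves": "1 -0.05 0.005 -0.005 0 0 0;1 -0.05 0 -0.005 0 0 0;1 -0.01 0 0 0 0 0;1 0 0 0 0 0 0;1 0 0 0 0 0 0"
}}

```text
t: 11.7
eef_pos: [0.581, 0.2314, 0.0608]
tool_rot: [-0.003, 0.997, 0.04, 0.07]
contact_force: [0.4, 0.0, -2.4]
gripper_width: 0.135
```

```bash
python3 - <<'E'
from h import *
p=cam("wrist"); X=rel(2); go(2,(0,0,13)); print(bot.get_obs()["contact_force"])
save(p,"w7.png",(180,100,480,300),2.6)
E
```

```text
bay 2 TCP mm [-3.327  -0.2342 20.7701] tilt deg 8.019512649131496 roll 0.002026492126165092 yaw 0.0274147615261394
 -x edge [-51.1639  -0.2574   1.9119]
 units to (0, 0, 13) : [ 0.0184 -0.0019  0.068 ]
[-0.4969 -0.4094 -3.1829]
```

View pics/w7.png

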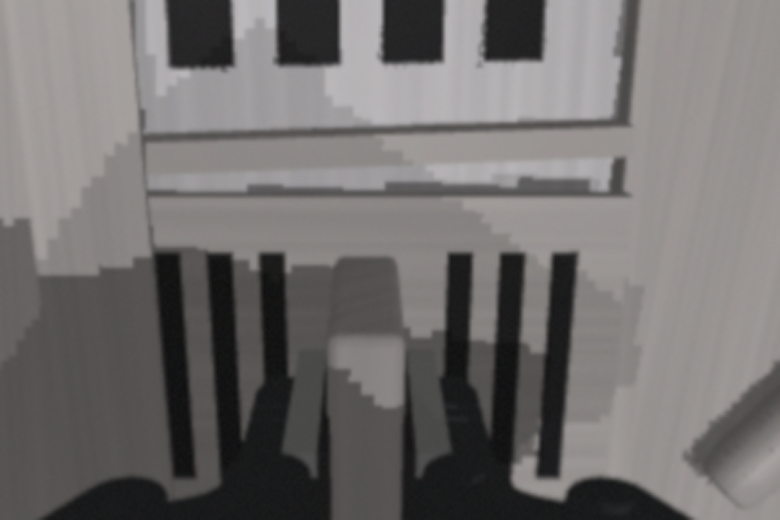

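>>> {"name": "apply_moves", "arguments": {
  "moves": "1 0.005 0 0.017 0 -0.5 0;1 0.005 0 0.017 0 -0.5 0;1 0.005 0 0.017 0 -0.5 0;1 0.005 0 0.015 0 -0.5 0;1 0 0 0 0 0 0;1 0 0 0 0 0 0;1 0 0 0 0 0 0"
}}

```text
t: 12.33
eef_pos: [0.5852, 0.2318, 0.0534]
tool_rot: [-0.0, 0.999, 0.04, 0.001]
contact_force: [2.1, 0.4, 0.7]
gripper_width: 0.132
```

```bash
python3 - <<'E'
from h import *
p=cam("wrist"); X=rel(2); go(2,(0,0,12)); print(bot.get_obs()["contact_force"])
save(p,"w8.png",(180,100,480,300),2.6)
E
```

```text
bay 2 TCP mm [ 0.3524 -0.0981 13.36  ] tilt deg 0.11064779540720611 roll 0.022786916017494455 yaw 0.019615193194412232
 -x edge [-49.6243  -0.1104   1.2635]
 units to (0, 0, 12) : [-0.003  -0.0008  0.0113]
[1.4983 0.0885 0.6311]
```

View pics/w8.png

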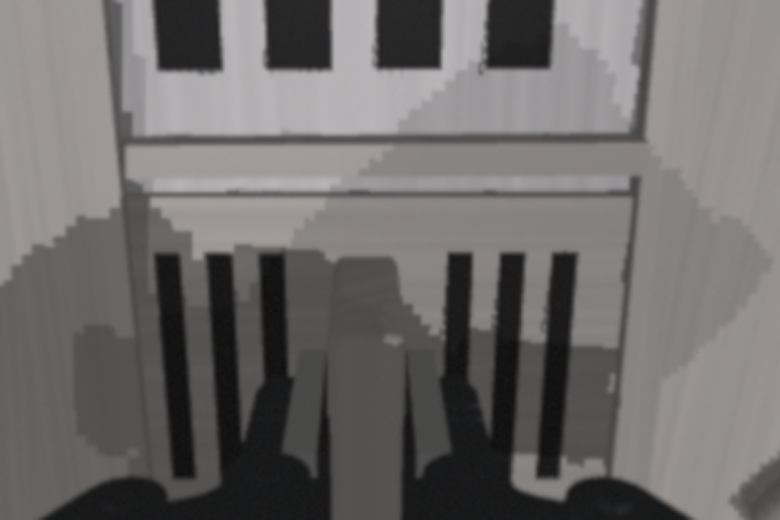

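>>> {"name": "apply_moves", "arguments": {
  "moves": "0.3 0 0 0 0 0 0;0.2 0 0 0 0 0 0;0.2 0 0 0 0 0 0;0.2 0 0 0 0 0 0;0.2 0 0 -0.1 0 0 0;0.2 0 0 -0.25 0 0 0;0.2 0 0 -0.3 0 0 0;0.2 0 0 -0.3 0 0 0;0.2 0 0 -0.2 0 0 0;-1 0 0 0 0 0 0;-1 0 0 0 0 0 0"
}}

```text
t: 13.3
eef_pos: [0.5851, 0.2322, 0.1936]
tool_rot: [-0.001, 0.999, 0.04, 0.002]
contact_force: [0.6, 0.5, -0.2]
gripper_width: 0.675
```

```bash
python3 - <<'E'
from h import *
p=cam("wrist"); X=rel(2); print(toolT()[:3,3])
drawframe(p,FP,1.6,(120,0,520,330),"w9.png")
for r in nets.spot_point(p,"plate0_mid")[:3]: print(r["score"],r["location"],(np.linalg.inv(bay(2))@np.r_[onz(p,r["location"],.061),1]))
E
```

```text
bay 2 TCP mm [ -0.3217  -0.3251 151.7488] tilt deg 0.06574510770626922 roll -0.005569774033466768 yaw 0.02320769153199686
 -x edge [-50.3079  -0.3465 139.6914]
[0.5843 0.2315 0.1917]
0.68 [319.9, 179.2] [ 0.0011 -0.002   0.021   1.    ]
```

View pics/w9.png

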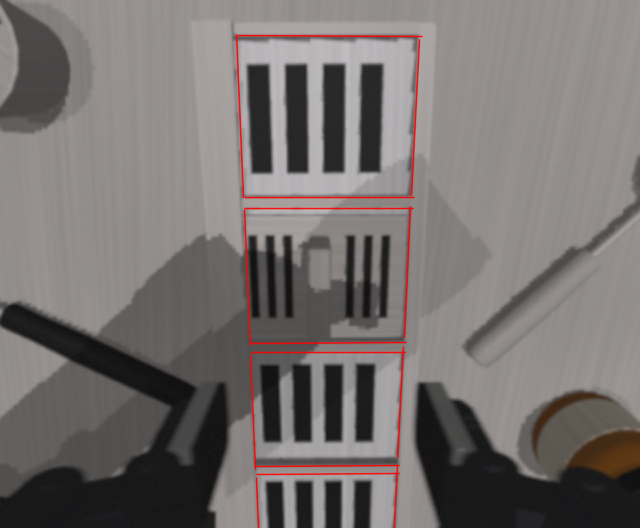

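>>> {"name": "apply_moves", "arguments": {
  "moves": "-1 -0.167 0.25 0.08 0 0 0;-1 -0.167 0.25 0.08 0 0 0;-1 -0.167 0.25 0.08 0 0 0;-1 -0.167 0.25 0.08 0 0 0;-1 -0.167 0.25 0.08 0 0 0;-1 -0.167 0.25 0.08 0 0 0;-1 -0.167 0.25 0.08 0 0 0;-1 -0.167 0.25 0.08 0 0 0;-1 -0.167 0.25 0.08 0 0 0;-1 0 0 0 0 0 0.55;-1 0 0 0 0 0 0;-1 0 0 0 0 0 0"
}}

```text
t: 14.4
eef_pos: [0.4259, -0.0518, 0.1041]
tool_rot: [-0.0, 1.0, 0.021, -0.0]
contact_force: [-0.2, -0.9, 0.9]
gripper_width: 0.996
```

```bash
cat >> h.py <<'E'
def gow(tgt,yaw=None,T=None):
    T=toolT() if T is None else T
    print("tcp",T[:3,3],"units to",tgt,":",(T[:3,:3].T@(np.array(tgt)-T[:3,3]))/.12, "yaw now deg",np.degrees(np.arctan2(T[1,0],T[0,0])), "rz units",None if yaw is None else -np.degrees(yaw-np.arctan2(T[1,0],T[0,0]))/4)
E
python3 - <<'E'
from h import *
p=cam("wrist"); save(p,"w10.png")
q,e,w,t=fitplate(p,.4262,-.0525,r=110); print(q,e); gow((q[0],q[1],.013),q[2])
E
```

```text
[ 0.4261 -0.0523  0.0407] 0.014647600935907265
tcp [ 0.4266 -0.051   0.1044] units to (np.float64(0.42613220212639463), np.float64(-0.05227127991297936), 0.013) : [-0.0042  0.0107  0.7619] yaw now deg 2.532525657521121 rz units 0.05059308022815773
```

View pics/w10.png

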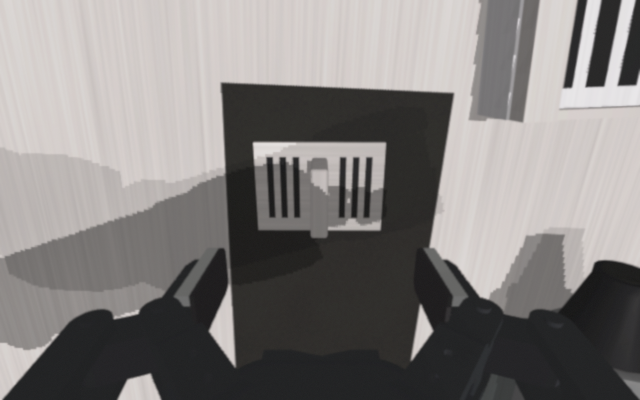

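>>> {"name": "apply_moves", "arguments": {
  "moves": "-1 -0.004 0.01 0.25 0 0 0.05;-1 0 0 0.25 0 0 0;-1 0 0 0.2 0 0 0;-1 0 0 0.055 0 0 0;-1 0 0 0 0 0 0;-1 0 0 0 0 0 0"
}}

```text
t: 14.95
eef_pos: [0.4264, -0.0521, 0.0144]
tool_rot: [-0.0, 1.0, 0.02, 0.0]
contact_force: [0.6, -0.9, 0.4]
gripper_width: 1.001
```

>>> {"name": "apply_moves", "arguments": {
  "moves": "1 0 0 0 0 0 0;1 0 0 0 0 0 0;1 0 0 0 0 0 0;1 0 0 0 0 0 0;1 0 0 0 0 0 0;1 0 0 0 0 0 0;1 0 0 0 0 0 0;1 0 0 0 0 0 0;1 0 0 0 0 0 0"
}}

```text
t: 15.7
eef_pos: [0.4259, -0.0534, 0.0143]
tool_rot: [0.0, 1.0, 0.019, 0.0]
contact_force: [-1.8, -0.7, 6.3]
gripper_width: 0.131
```

>>> {"name": "apply_moves", "arguments": {
  "moves": "1 0 0 -0.1 0 0 0;1 0 0 -0.25 0 0 0;1 0 0 -0.3 0 0 0;1 0 0 -0.3 0 0 0;1 0 0 -0.3 0 0 0;1 0 0 0 0 0 0;1 0 0 0 0 0 0"
}}

```text
t: 16.28
eef_pos: [0.4268, -0.0537, 0.1654]
tool_rot: [0.001, 1.0, 0.019, 0.002]
contact_force: [-2.0, -0.8, -2.4]
gripper_width: 0.13
```

```bash
python3 - <<'E'
from h import *
p=cam("wrist"); save(p,"w11.png")
t=(bay(1)@[.0108,0,.123,1])[:3]; gow(t,.08)
E
```

```text
tcp [ 0.4254 -0.0537  0.1639] units to [0.6022 0.147  0.163 ] : [ 1.5355 -1.6156  0.0066] yaw now deg 2.1667133943866252 rz units -0.6042372416649902
```

View pics/w11.png

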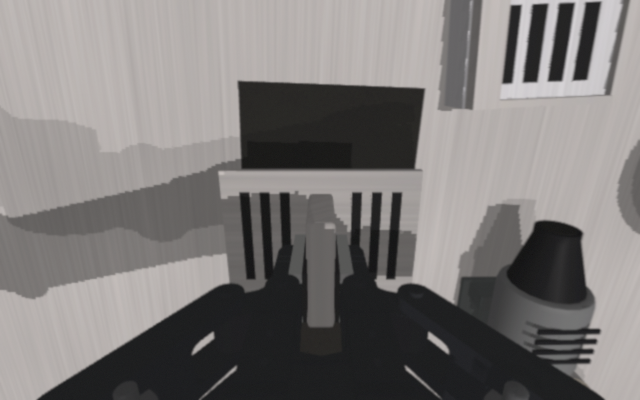

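>>> {"name": "apply_moves", "arguments": {
  "moves": "1 0.192 -0.202 0 0 0 0;1 0.192 -0.202 0 0 0 0;1 0.192 -0.202 0 0 0 0;1 0.192 -0.202 0 0 0 0;1 0.192 -0.202 0 0 0 0;1 0.192 -0.202 0 0 0 0;1 0.192 -0.202 0 0 0 0;1 0.192 -0.202 0 0 0 0;1 0 0 0 0 0 -0.6;1 0 0 0.2 0 1 0;1 0 0 0.2 0 1 0;1 0 0 0 0 0 0"
}}

```text
t: 17.33
eef_pos: [0.5967, 0.1461, 0.1081]
tool_rot: [-0.001, 0.997, 0.042, 0.064]
contact_force: [-1.7, -1.3, -3.5]
gripper_width: 0.13
```

>>> {"name": "apply_moves", "arguments": {
  "moves": "1 0 0 0 0 0 0;1 0 0 0 0 0 0"
}}

```text
t: 17.5
eef_pos: [0.6044, 0.1478, 0.116]
tool_rot: [-0.003, 0.997, 0.04, 0.069]
contact_force: [0.3, -0.1, -2.6]
gripper_width: 0.134
```

```bash
python3 - <<'E'
from h import *
p=cam("wrist"); rel(1); go(1,(10.8,0,22))
E
```

```text
bay 1 TCP mm [14.0388  0.8033 76.8392] tilt deg 8.007091914674382 roll 0.026657547536888215 yaw -0.014300583614935186
 -x edge [-33.8022   0.8212  57.9915]
 units to (10.8, 0, 22) : [-0.0904  0.0069  0.4488]
```

>>> {"name": "apply_moves", "arguments": {
  "moves": "1 -0.04 0.007 0.2 0 0 0;1 -0.03 0 0.15 0 0 0;1 -0.02 0 0.095 0 0 0;1 0 0 0 0 0 0;1 0 0 0 0 0 0;1 -0.05 0 -0.005 0 0 0;1 -0.05 0 -0.005 0 0 0;1 -0.01 0 0 0 0 0;1 0 0 0 0 0 0;1 0 0 0 0 0 0"
}}

```text
t: 18.38
eef_pos: [0.5878, 0.1456, 0.0613]
tool_rot: [-0.003, 0.997, 0.04, 0.07]
contact_force: [0.4, -0.3, -3.3]
gripper_width: 0.131
```

```bash
python3 - <<'E'
from h import *
p=cam("wrist"); X=rel(1); go(1,(0,0,13)); print(bot.get_obs()["contact_force"])
save(p,"w12.png",(180,100,480,300),2.6)
E
```

```text
bay 1 TCP mm [-3.5084 -0.2973 21.2898] tilt deg 8.034170508268433 roll 0.00048665131826302704 yaw 0.020390733450435794
 -x edge [-51.3404  -0.3149   2.4194]
 units to (0, 0, 13) : [ 0.0193 -0.0025  0.0725]
[ 0.3778 -0.2922 -1.5241]
```

View pics/w12.png

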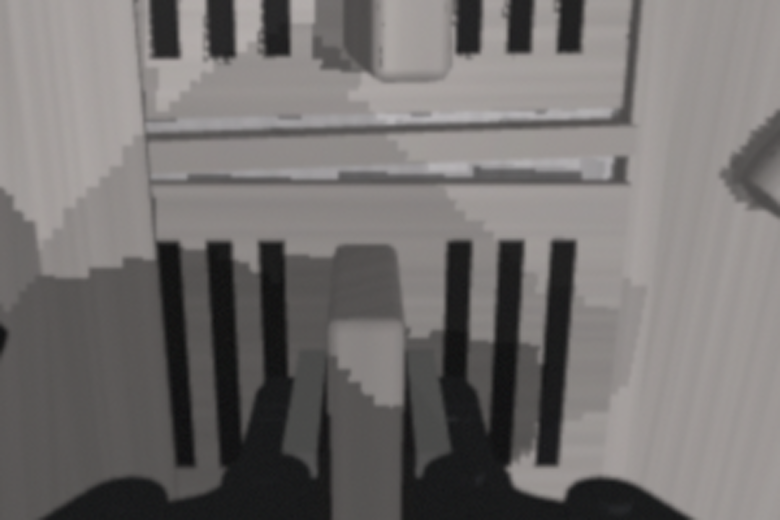

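>>> {"name": "apply_moves", "arguments": {
  "moves": "1 0.005 0.004 0.017 0 -0.5 0;1 0.005 0 0.017 0 -0.5 0;1 0.005 0 0.017 0 -0.5 0;1 0.005 0 0.017 0 -0.5 0;1 0 0 0 0 0 0;1 0 0 0 0 0 0;1 0 0 0 0 0 0"
}}

```text
t: 19.02
eef_pos: [0.592, 0.1458, 0.0543]
tool_rot: [-0.0, 0.999, 0.04, 0.001]
contact_force: [-1.9, -0.6, 5.9]
gripper_width: 0.13
```

```bash
python3 - <<'E'
from h import *
p=cam("wrist"); X=rel(1); print(bot.get_obs()["contact_force"])
save(p,"w13.png",(180,100,480,300),2.6)
E
```

```text
bay 1 TCP mm [ 0.515  -0.3888 14.3183] tilt deg 0.11791022209219627 roll 0.02096436478120379 yaw 0.0018664582274795663
 -x edge [-49.4602  -0.386    2.2154]
[-0.9758  0.7063  4.9473]
```

View pics/w13.png

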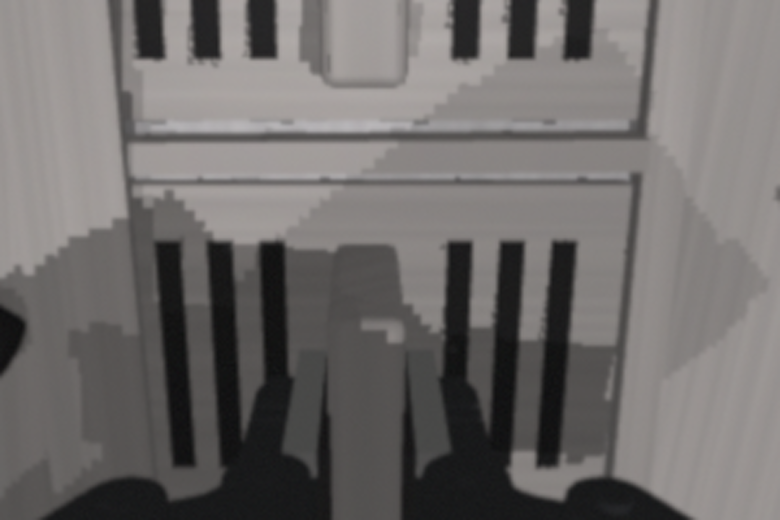

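>>> {"name": "apply_moves", "arguments": {
  "moves": "0.3 0 0 0 0 0 0;0.2 0 0 0 0 0 0;0.2 0 0 0 0 0 0;0.2 0 0 0 0 0 0;0.2 0 0 -0.1 0 0 0;0.2 0 0 -0.25 0 0 0;0.2 0 0 -0.3 0 0 0;0.2 0 0 -0.3 0 0 0;0.2 0 0 -0.2 0 0 0;-1 0 0 0 0 0 0;-1 0 0 0 0 0 0"
}}

```text
t: 19.98
eef_pos: [0.5918, 0.1459, 0.1936]
tool_rot: [-0.0, 0.999, 0.04, 0.002]
contact_force: [0.0, 0.1, -0.1]
gripper_width: 0.671
```

```bash
python3 - <<'E'
from h import *
p=cam("wrist"); X=rel(1)
drawframe(p,FP,1.6,(120,0,520,330),"w14.png")
for r in nets.spot_point(p,"plate0_mid")[:3]: 
  for b in (1,2): print(r["score"],r["location"],(np.linalg.inv(bay(b))@np.r_[onz(p,r["location"],.061),1])[:2])
gow((.4485,-.387,.25),-.096)
p=cam("top"); save(p,"t2.png")
E
```

```text
bay 1 TCP mm [ -0.5725  -0.8411 151.8103] tilt deg 0.06616254624053326 roll -0.015284845804880213 yaw 0.020214558878298323
 -x edge [-50.5586  -0.862  139.7526]
0.71 [319.4, 76.5] [0.0006 0.0834]
0.71 [319.4, 76.5] [ 0.0006 -0.0026]
tcp [0.5903 0.145  0.1907] units to (0.4485, -0.387, 0.25) : [-1.5344  4.3241 -0.4905] yaw now deg 4.60370357974792 rz units 2.526024603250956
```

View pics/w14.png

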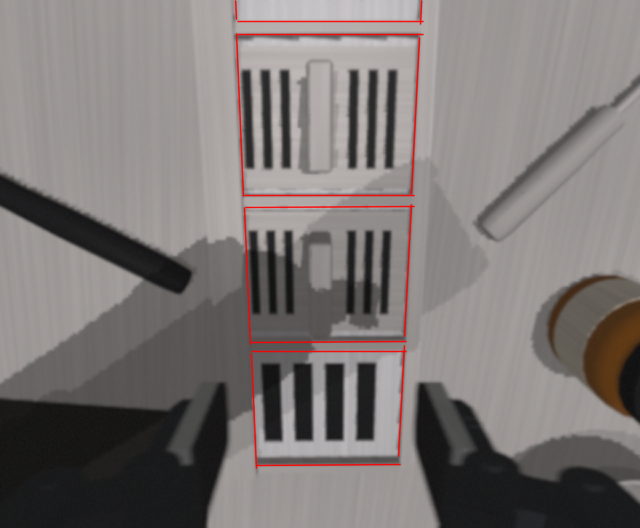

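View pics/t2.png

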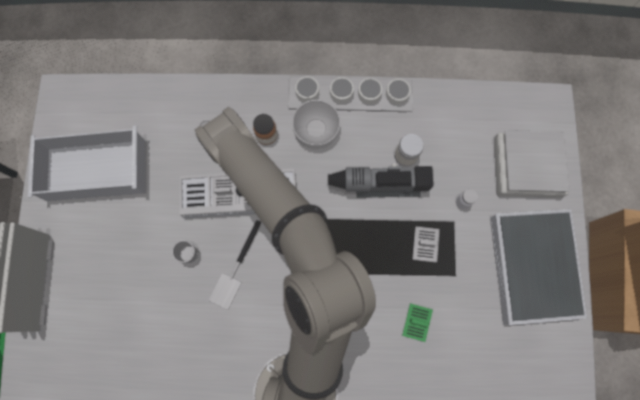

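>>> {"name": "apply_moves", "arguments": {
  "moves": "-1 -0.11 0.309 0 0 0 0;-1 -0.11 0.309 0 0 0 0;-1 -0.11 0.309 0 0 0 0;-1 -0.11 0.309 0 0 0 0;-1 -0.11 0.309 0 0 0 0;-1 -0.11 0.309 0 0 0 0;-1 -0.11 0.309 0 0 0 0;-1 -0.11 0.309 0 0 0 0;-1 -0.11 0.309 0 0 0 0;-1 -0.11 0.309 0 0 0 0;-1 -0.11 0.309 0 0 0 0;-1 -0.11 0.309 0 0 0 0"
}}

```text
t: 21.13
eef_pos: [0.467, -0.3123, 0.1898]
tool_rot: [-0.001, 0.999, 0.04, -0.001]
contact_force: [2.0, -1.0, -0.1]
gripper_width: 0.996
```

>>> {"name": "apply_moves", "arguments": {
  "moves": "-1 -0.11 0.309 0 0 0 0;-1 -0.11 0.309 0 0 0 0;-1 0 0 0.2 0 0 0.84;-1 0 0 0.2 0 0 0.84;-1 0 0 0.2 0 0 0.84;-1 0 0 0 0 0 0;-1 0 0 0 0 0 0"
}}

```text
t: 21.72
eef_pos: [0.4472, -0.3858, 0.1173]
tool_rot: [-0.001, 0.999, -0.047, -0.002]
contact_force: [0.2, 0.3, 1.0]
gripper_width: 1.0
```

```bash
python3 - <<'E'
from h import *
p=cam("wrist"); save(p,"w15.png")
q,e,w,t=fitplate(p,.4485,-.387,a=-.1,r=110); print(q,e); gow((q[0],q[1],.014),q[2])
E
```

```text
[ 0.4477 -0.3858 -0.0977] 0.09397861070063074
tcp [ 0.4484 -0.3864  0.1189] units to (np.float64(0.4477202571018798), np.float64(-0.3857781668991133), 0.014) : [-0.0051 -0.0039  0.8742] yaw now deg -5.3309719944695715 rz units 0.0664560792552543
```

View pics/w15.png

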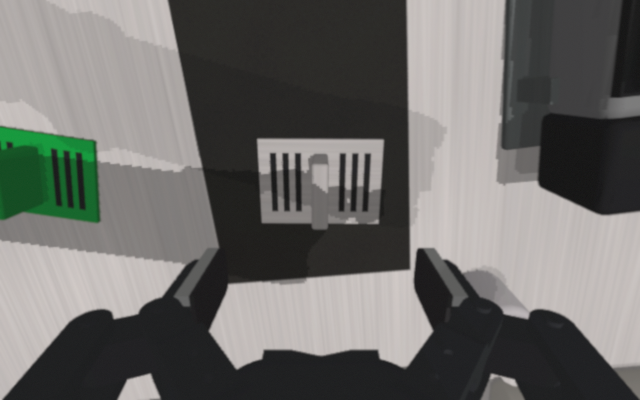

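>>> {"name": "apply_moves", "arguments": {
  "moves": "-1 -0.005 -0.004 0.25 0 0 0.06;-1 0 0 0.25 0 0 0;-1 0 0 0.25 0 0 0;-1 0 0 0.12 0 0 0;-1 0 0 0 0 0 0;-1 0 0 0 0 0 0"
}}

```text
t: 22.27
eef_pos: [0.4486, -0.3865, 0.0156]
tool_rot: [0.0, 0.999, -0.049, 0.0]
contact_force: [0.4, -0.5, 0.2]
gripper_width: 1.002
```

>>> {"name": "apply_moves", "arguments": {
  "moves": "1 0 0 0 0 0 0;1 0 0 0 0 0 0;1 0 0 0 0 0 0;1 0 0 0 0 0 0;1 0 0 0 0 0 0;1 0 0 0 0 0 0;1 0 0 0 0 0 0;1 0 0 0 0 0 0;1 0 0 0 0 0 0"
}}

```text
t: 23.02
eef_pos: [0.448, -0.3867, 0.0151]
tool_rot: [0.0, 0.999, -0.05, 0.0]
contact_force: [-2.2, -0.2, 6.0]
gripper_width: 0.132
```

>>> {"name": "apply_moves", "arguments": {
  "moves": "1 0 0 -0.1 0 0 0;1 0 0 -0.25 0 0 0;1 0 0 -0.3 0 0 0;1 0 0 -0.3 0 0 0;1 0 0 -0.3 0 0 0;1 0 0 0 0 0 0;1 0 0 0 0 0 0"
}}

```text
t: 23.6
eef_pos: [0.4488, -0.387, 0.1672]
tool_rot: [0.001, 0.999, -0.05, 0.002]
contact_force: [-0.3, -0.6, -2.6]
gripper_width: 0.128
```

```bash
python3 - <<'E'
from h import *
p=cam("wrist"); save(p,"w16.png")
t=(bay(0)@[.0108,0,.123,1])[:3]; gow(t,.08)
E
```

```text
tcp [ 0.4475 -0.3863  0.165 ] units to [0.6091 0.0613 0.163 ] : [ 0.9684 -3.8457  0.0149] yaw now deg -5.7167843515537635 rz units -2.575111678150088
```

View pics/w16.png

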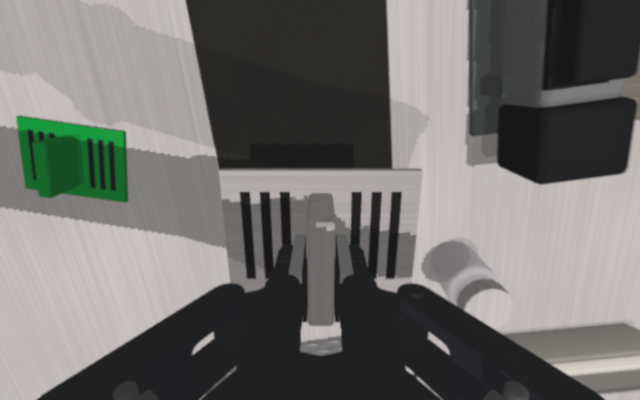

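>>> {"name": "apply_moves", "arguments": {
  "moves": "1 0.081 -0.32 0 0 0 0;1 0.081 -0.32 0 0 0 0;1 0.081 -0.32 0 0 0 0;1 0.081 -0.32 0 0 0 0;1 0.081 -0.32 0 0 0 0;1 0.081 -0.32 0 0 0 0;1 0.081 -0.32 0 0 0 0;1 0.081 -0.32 0 0 0 0;1 0.081 -0.32 0 0 0 0;1 0.081 -0.32 0 0 0 0;1 0.081 -0.32 0 0 0 0;1 0.081 -0.32 0 0 0 0"
}}

```text
t: 24.65
eef_pos: [0.6084, 0.062, 0.1622]
tool_rot: [0.0, 0.999, -0.05, -0.002]
contact_force: [0.8, -0.8, -1.4]
gripper_width: 0.132
```

>>> {"name": "apply_moves", "arguments": {
  "moves": "1 0 0 0 0 0 -0.86;1 0 0 0 0 0 -0.86;1 0 0 0 0 0 -0.86;1 0 0 0.2 0 1 0;1 0 0 0.2 0 1 0;1 0 0 0 0 0 0;1 0 0 0 0 0 0;1 0 0 0 0 0 0"
}}

```text
t: 25.32
eef_pos: [0.6117, 0.0607, 0.117]
tool_rot: [-0.003, 0.997, 0.04, 0.069]
contact_force: [0.4, 0.4, -1.0]
gripper_width: 0.132
```

```bash
python3 - <<'E'
from h import *
p=cam("wrist"); rel(0); go(0,(10.8,0,23))
E
```

```text
bay 0 TCP mm [14.397  -0.577  77.7498] tilt deg 8.015601332236475 roll 0.025583815170218103 yaw 0.00045510635640688105
 -x edge [-33.4412  -0.5721  58.8949]
 units to (10.8, 0, 23) : [-0.0933 -0.0046  0.4476]
```

>>> {"name": "apply_moves", "arguments": {
  "moves": "1 -0.043 -0.004 0.2 0 0 0;1 -0.03 0 0.15 0 0 0;1 -0.02 0 0.095 0 0 0;1 0 0 0 0 0 0;1 0 0 0 0 0 0;1 -0.05 0 -0.005 0 0 0;1 -0.05 0 -0.005 0 0 0;1 -0.01 0 0 0 0 0;1 0 0 0 0 0 0;1 0 0 0 0 0 0"
}}

```text
t: 26.2
eef_pos: [0.5945, 0.0596, 0.0619]
tool_rot: [-0.003, 0.997, 0.04, 0.07]
contact_force: [0.1, -0.1, -1.4]
gripper_width: 0.129
```

```bash
python3 - <<'E'
from h import *
p=cam("wrist"); X=rel(0); go(0,(0,0,14)); print(bot.get_obs()["contact_force"])
save(p,"w17.png",(180,100,480,300),2.6)
E
```

```text
bay 0 TCP mm [-3.723  -0.5    21.8831] tilt deg 8.017058874967393 roll -0.01164663711035035 yaw 0.016338069249735895
 -x edge [-51.5607  -0.5166   3.027 ]
 units to (0, 0, 14) : [ 0.0216 -0.0042  0.0694]
[-0.3835  0.1221 -2.3078]
```

View pics/w17.png

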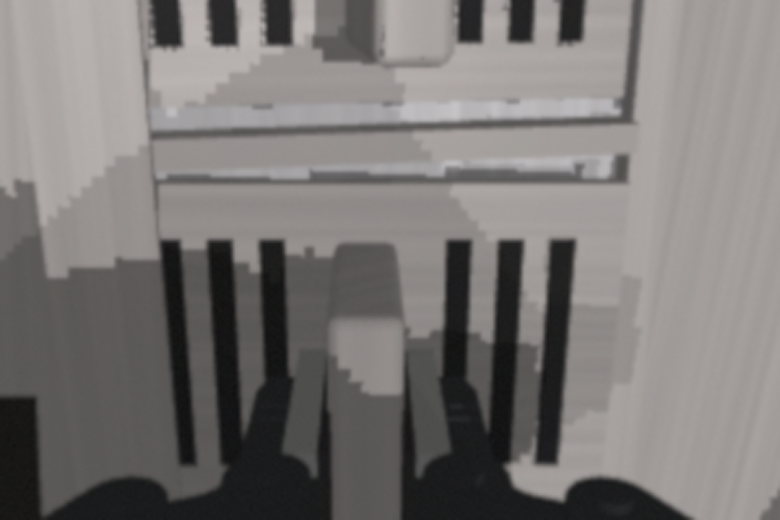

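>>> {"name": "apply_moves", "arguments": {
  "moves": "1 0.005 0.008 0.017 0 -0.5 0;1 0.005 0 0.017 0 -0.5 0;1 0.005 0 0.017 0 -0.5 0;1 0.005 0 0.017 0 -0.5 0;1 0 0 0 0 0 0;1 0 0 0 0 0 0;1 0 0 0 0 0 0"
}}

```text
t: 26.83
eef_pos: [0.5987, 0.0594, 0.0551]
tool_rot: [0.0, 0.999, 0.04, 0.001]
contact_force: [-0.8, -0.7, 7.6]
gripper_width: 0.132
```

```bash
python3 - <<'E'
from h import *
p=cam("wrist"); X=rel(0); print(bot.get_obs()["contact_force"])
save(p,"w18.png",(180,100,480,300),2.6)
E
```

```text
bay 0 TCP mm [ 0.3146 -1.0662 15.0478] tilt deg 0.09884432461478733 roll -0.0029331540844721765 yaw 0.005842289272550515
 -x edge [-49.6646  -1.0719   2.9615]
[-2.0661 -0.3457  7.9592]
```

View pics/w18.png

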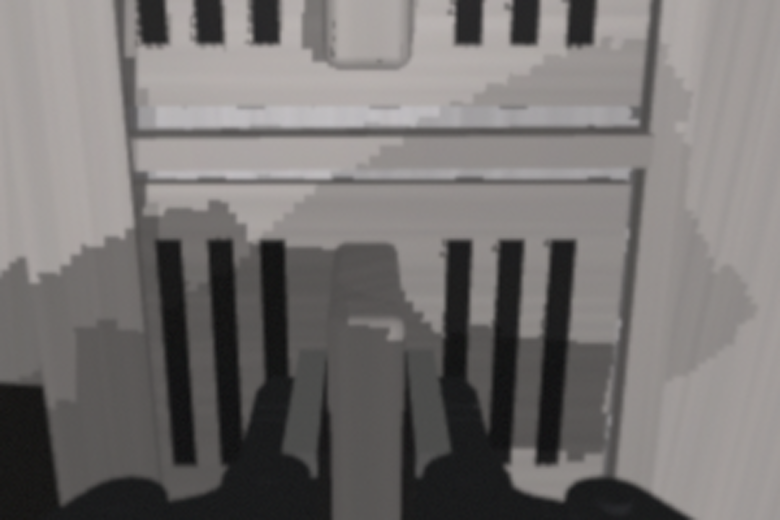

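>>> {"name": "apply_moves", "arguments": {
  "moves": "0.3 0 0 0 0 0 0;0.2 0 0 0 0 0 0;0.2 0 0 0 0 0 0;0.2 0 0 0 0 0 0;0.2 0 0 -0.1 0 0 0;0.2 0 0 -0.25 0 0 0;0.2 0 0 -0.3 0 0 0;0.2 0 0 -0.3 0 0 0;0.2 0 0 -0.3 0 0 0;-1 0 0 -0.3 0 0 0;-1 0 0 0 0 0 0;-1 0 0 0 0 0 0"
}}

```text
t: 27.88
eef_pos: [0.5991, 0.0597, 0.2431]
tool_rot: [-0.0, 0.999, 0.04, 0.003]
contact_force: [-0.4, -0.4, -0.8]
gripper_width: 0.806
```

```bash
python3 - <<'E'
from h import *
p=cam("wrist"); X=rel(0); 
drawframe(p,FP,2,(180,0,480,300),"w19.png")
gow((.63,-.33,.25),0)
p=cam("top"); save(p,"t3.png")
p=cam("scene"); save(p,"s3.png",(150,130,500,330),2.2)
E
```

```text
bay 0 TCP mm [ -0.4858  -1.2735 200.9924] tilt deg 0.11216554151100379 roll -0.023450566562908986 yaw 0.022619300913485192
 -x edge [-50.4622  -1.2981 188.8946]
tcp [0.5979 0.0591 0.241 ] units to (0.63, -0.33, 0.25) : [ 0.0062  3.2536 -0.0737] yaw now deg 4.606281661960071 rz units 1.1515704154900177
```

View pics/w19.png

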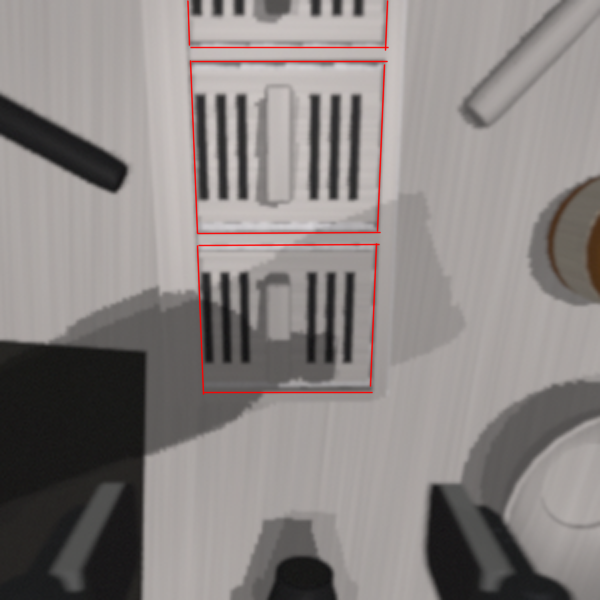

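View pics/s3.png

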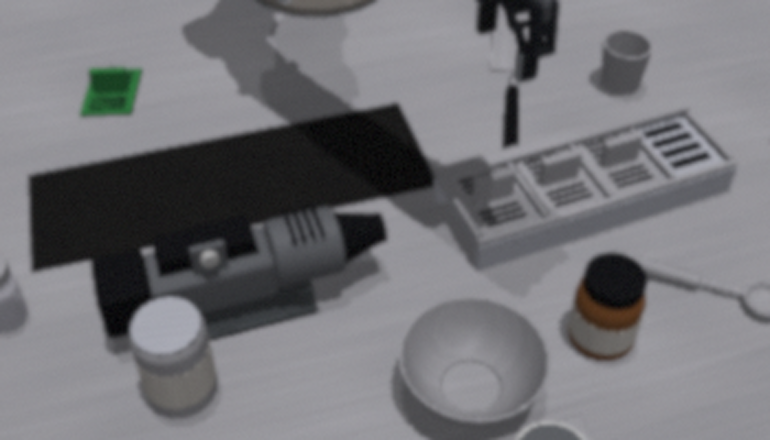

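View pics/t3.png

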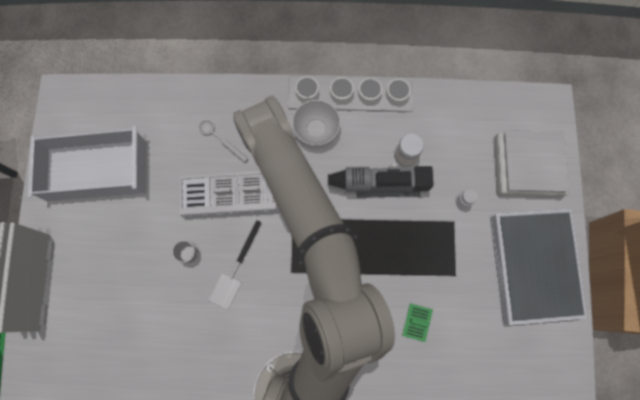

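>>> {"name": "apply_moves", "arguments": {
  "moves": "-1 0 0.32 0 0 0 0;-1 0 0.32 0 0 0 0;-1 0 0.32 0 0 0 0;-1 0 0.32 0 0 0 0;-1 0 0.32 0 0 0 0;-1 0 0.32 0 0 0 0;-1 0 0.32 0 0 0 0;-1 0 0.32 0 0 0 0;-1 0 0.32 0 0 0 0;-1 0 0.32 0 0 0 1;-1 0 0 0 0 0 0.15;-1 0 0 0 0 0 0"
}}

```text
t: 29.03
eef_pos: [0.6268, -0.3271, 0.237]
tool_rot: [-0.0, 1.0, -0.003, -0.002]
contact_force: [0.3, 1.6, -0.1]
gripper_width: 1.0
```

```bash
python3 - <<'E'
from h import *
p=cam("wrist"); save(p,"w20.png"); gow((.63,-.33,.25),0)
for k,z in {"trigger_top":.11,"lock_face":.112,"blower":0}.items():
    for r in nets.spot_point(p,k)[:3]: print(k,round(r["score"],2),np.round(r["location"],1),onz(p,r["location"],z)[:2])
save(p,"w20c.png",(200,40,440,240),3.2)
E
```

```text
tcp [ 0.6277 -0.324   0.2376] units to (0.63, -0.33, 0.25) : [ 0.0193  0.0494 -0.1035] yaw now deg -0.059009198503181516 rz units -0.014752299625795379
trigger_top 0.74 [316.5 118.7] [ 0.624  -0.2762]
lock_face 0.65 [363.3 117.2] [ 0.662 -0.275]
blower 0.86 [325.1 107.8] [ 0.6323 -0.2748]
```

View pics/w20.png

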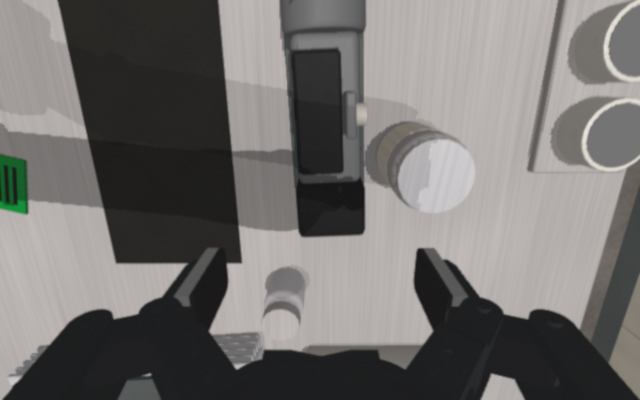

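View pics/w20c.png

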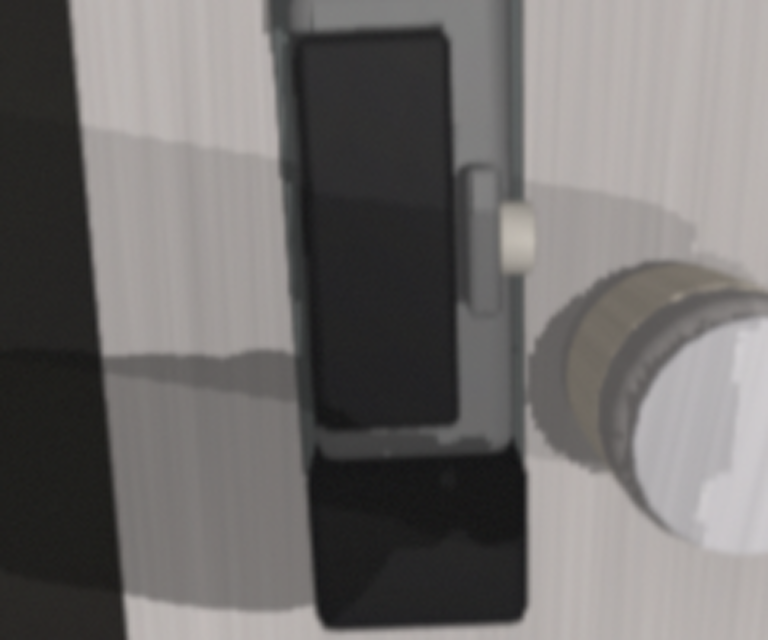

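```bash
python3 - <<'E'
from h import *
p=cam("wrist")
def c2p(x,y): return ((x+.5)/3.2-.5+200,(y+.5)/3.2-.5+40)
P={"trigTR":((448,32),.11),"trigBR":((459,420),.11),"trigTL":((298,40),.11),"cheekTL":((470,168),.124),"cheekTR":((496,165),.124),"cheekBL":((475,313),.124),"cheekBR":((499,310),.124),"lock top":((534,237),.115)}
for k,(c,z) in P.items(): print(k,onz(p,c2p(*c),z)*1e3)
cv2.imwrite
def draw(pose,name):
    S=4;crop=(270,30,400,180); im=cv2.resize(p["image"][crop[1]:crop[3],crop[0]:crop[2],::-1],None,fx=S,fy=S,interpolation=cv2.INTER_CUBIC)
    T=fr(pose)
    for r,col in (([(-26,-50),(12,-50),(12,50),(-26,50)],.11),([(14,-18),(22,-18),(22,18),(14,18)],.124),([(22,-9),(31,-9),(31,9),(22,9)],.112)):
        X=np.array([[a/1e3,b/1e3,col] for a,b in r])@T[:3,:3].T+T[:3,3]
        uv=((proj(p,X)-crop[:2]+.5)*S-.5).round().astype(np.int32)
        cv2.polylines(im,[uv],True,(0,0,255) if col!=.124 else (0,255,255),1,cv2.LINE_AA)
    cv2.imwrite("pics/"+name,im)
draw((.6315,-.275,0.0),"b1.png")
E
```

```text
trigTR [ 643.8525 -217.6847  110.    ]
trigBR [ 648.8099 -315.0048  110.    ]
trigTL [ 607.3657 -219.5901  110.    ]
cheekTL [ 648.9422 -249.1714  124.    ]
cheekTR [ 655.1358 -248.461   124.    ]
cheekBL [ 651.1115 -283.8479  124.    ]
cheekBR [ 657.0631 -283.0831  124.    ]
lock top [ 666.2349 -266.0135  115.    ]
```

View pics/b1.png

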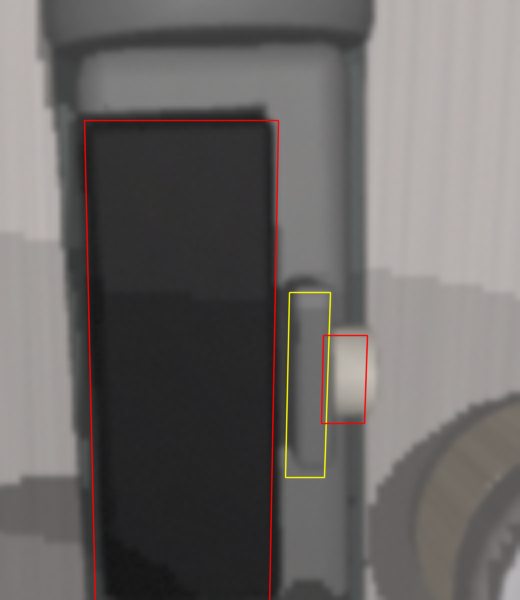

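```bash
cat >> h.py <<'E'
def drawb(p,pose,name,crop,S=4):
    im=cv2.resize(p["image"][crop[1]:crop[3],crop[0]:crop[2],::-1],None,fx=S,fy=S,interpolation=cv2.INTER_CUBIC)
    T=fr(pose)
    for r,col in (([(-26,-50),(12,-50),(12,50),(-26,50)],.11),([(14,-18),(22,-18),(22,18),(14,18)],.124),([(22,-9),(31,-9),(31,9),(22,9)],.112)):
        X=np.array([[a/1e3,b/1e3,col] for a,b in r])@T[:3,:3].T+T[:3,3]
        uv=((proj(p,X)-crop[:2]+.5)*S-.5).round().astype(np.int32)
        cv2.polylines(im,[uv],True,(0,0,255) if col!=.124 else (0,255,255),1,cv2.LINE_AA)
    cv2.imwrite("pics/"+name,im)
E
python3 - <<'E'
from h import *
p=cam("wrist"); drawb(p,(.6346,-.267,.053),"b2.png",(270,30,400,180))
p=cam("scene"); drawb(p,(.6346,-.267,.053),"b3.png",(190,210,320,300),5)
E
```

```text
(no output)
```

View pics/b2.png

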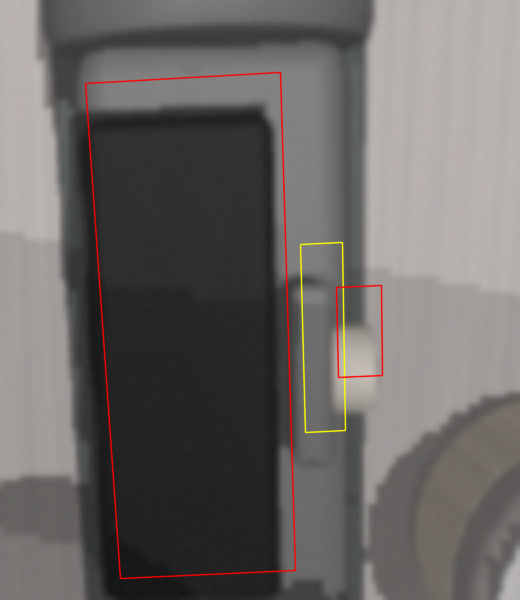

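View pics/b3.png

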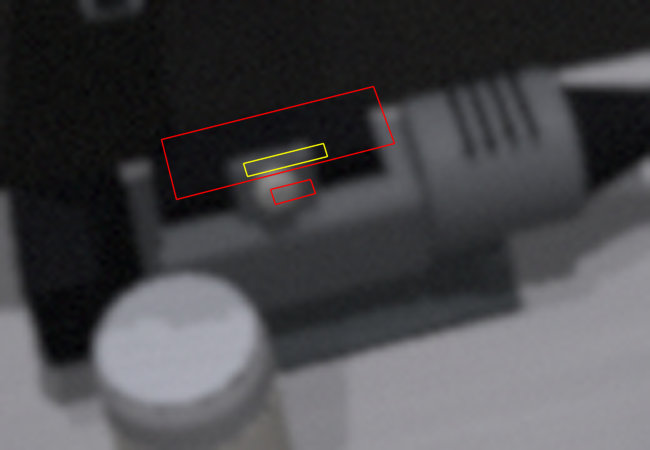

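```bash
python3 - <<'E'
from h import *
p=cam("wrist"); print(toolT()[:3,3], bot.get_obs()["joint_vel"])
def c2p(x,y): return ((x+.5)/4-.5+270,(y+.5)/4-.5+30)
P={"trigTR":((271,110),.11),"trigBR":((280,590),.11),"trigTL":((86,116),.11),"trigBL":((107,590),.11),"cheekTL":((296,284),.124),"cheekTR":((328,282),.124),"cheekBL":((300,463),.124),"cheekBR":((331,462),.124),"lock":((377,370),.114)}
for k,(c,z) in P.items(): print(k,onz(p,c2p(*c),z)*1e3)
drawb(p,(.6325,-.275,.047),"b4.png",(270,30,400,180))
save(p,"b4raw.png",(270,30,400,180),4)
p=cam("scene"); drawb(p,(.6325,-.275,.047),"b5.png",(190,210,320,300),5)
E
```

```text
[ 0.6288 -0.3225  0.2399] [ 0.0045 -0.0015  0.0059 -0.0033 -0.0005  0.0008  0.0002]
trigTR [ 642.4742 -224.0631  110.    ]
trigBR [ 646.1366 -321.7828  110.    ]
trigTL [ 606.1931 -225.2232  110.    ]
trigBL [ 608.3362 -321.8317  110.    ]
cheekTL [ 647.1387 -256.453   124.    ]
cheekTR [ 653.308  -256.0648  124.    ]
cheekBL [ 648.7497 -291.2905  124.    ]
cheekBR [ 654.9806 -291.0765  124.    ]
lock [ 664.8097 -273.8918  114.    ]
```

View pics/b4.png

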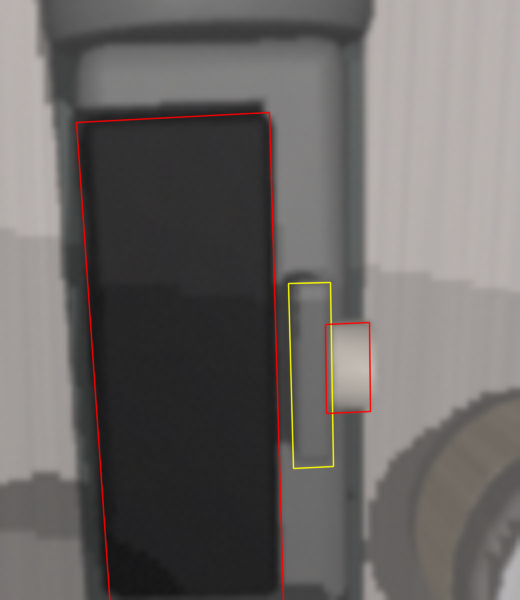

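View pics/b5.png

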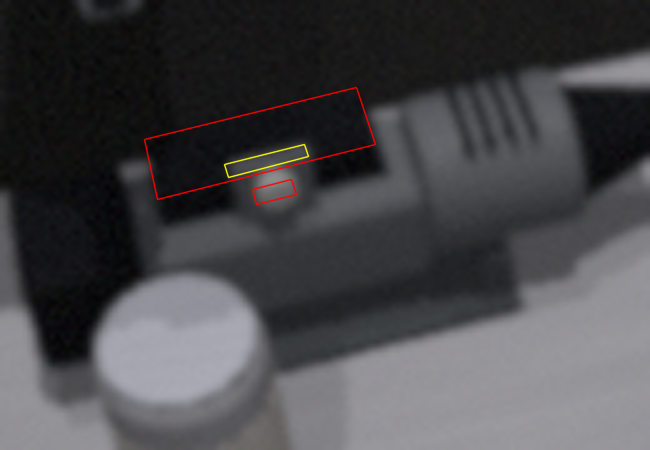

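>>> {"name": "apply_moves", "arguments": {
  "moves": "0.2 0.1 -0.2 0 0 0 0;0.2 0.09 -0.2 0 0 0 0;0.2 0 0 0 0 0 -0.6;0.2 0 0 0.25 0 0 0;0.2 0 0 0.25 0 0 0;0.2 0 0 0.2 0 0 0;0.2 0 0 0 0 0 0;0.2 0 0 0 0 0 0;0.2 0 0 0 0 0 0;0.2 0 0 0 0 0 0;0.2 0 0 0 0 0 0",
  "force": 20
}}

```text
t: 30.4
eef_pos: [0.6526, -0.2759, 0.158]
tool_rot: [0.001, 1.0, 0.021, 0.002]
contact_force: [0.5, 0.3, -0.0]
gripper_width: 0.399
```

```bash
cat >> h.py <<'E'
BP=(.633,-.274,.042)
def relb(avg=True):
    p=cam("wrist"); X=np.linalg.inv(fr(BP))@toolT(); o=bot.get_obs()
    print("TCP in blower mm",X[:3,3]*1e3,"yaw",np.degrees(np.arctan2(X[1,0],X[0,0])),"w",o["gripper_width"]*85,"F",o["contact_force"],"t",o["t"]); return p
E
python3 - <<'E'
from h import *
for _ in range(3): p=relb()
save(p,"w21.png"); drawb(p,BP,"b6.png",(200,60,440,240),3)
p=cam("scene"); save(p,"s4.png",(170,180,360,330),4)
E
```

```text
TCP in blower mm [ 19.1904  -2.7088 157.5965] yaw -0.006421410692170929 w 33.91158815201728 F [ 0.4622 -0.4031 -0.4925] t 30.45
TCP in blower mm [ 18.9471  -2.6543 157.2062] yaw -0.005220636351718987 w 34.36916199797818 F [ 0.4254 -0.1121 -0.1176] t 30.5
TCP in blower mm [ 18.744   -2.5955 156.8295] yaw -0.004043771704092321 w 33.57695948714336 F [ 0.1674  0.6706 -1.0183] t 30.55
```

View pics/w21.png

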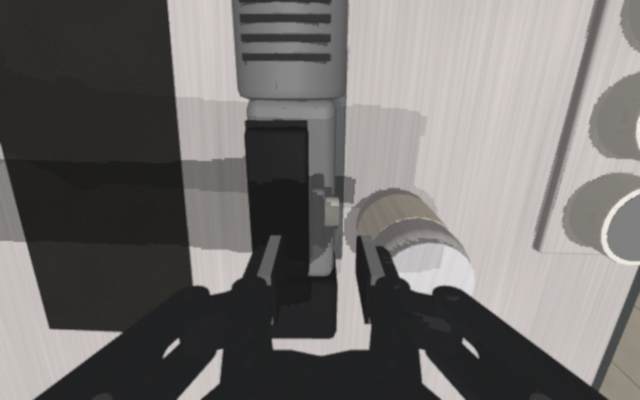

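View pics/b6.png

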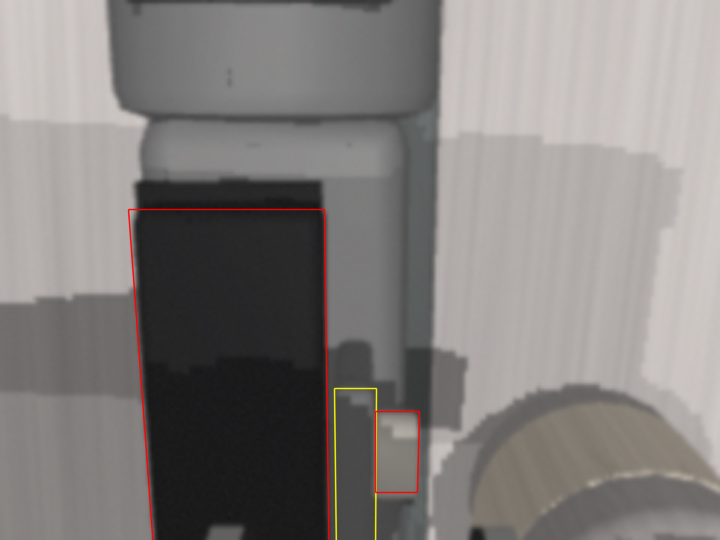

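View pics/s4.png

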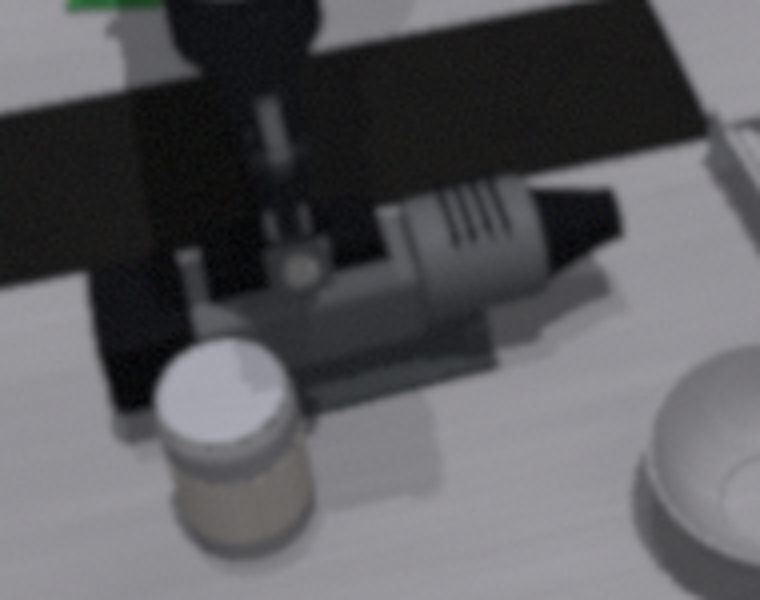

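>>> {"name": "apply_moves", "arguments": {
  "moves": "0.2 0 -0.02 0.12 0 0 0;0.2 0 0 0.12 0 0 0;0.2 0 0 0.08 0 0 0;0.2 0 0 0 0 0 0;0.2 0 0 0 0 0 0;0.2 0 0 0 0 0 0;0.2 0 0 0 0 0 0"
}}

```text
t: 31.18
eef_pos: [0.6518, -0.2733, 0.1178]
tool_rot: [0.0, 1.0, 0.021, 0.0]
contact_force: [-0.1, -0.2, -0.4]
gripper_width: 0.4
```

```bash
python3 - <<'E'
from h import *
for _ in range(2): p=relb()
save(p,"w22.png",(200,160,460,320),3)
p=cam("scene"); save(p,"s5.png",(190,200,320,300),6)
E
```

```text
TCP in blower mm [ 18.805   -0.1475 118.0206] yaw -0.004255656782024856 w 33.90827404171633 F [-0.0774  0.0542 -0.0831] t 31.2333
TCP in blower mm [ 18.7525  -0.1815 118.0184] yaw -0.0010711375135798024 w 33.79552740759103 F [-0.6149 -0.2317  0.6281] t 31.2833
```

View pics/w22.png

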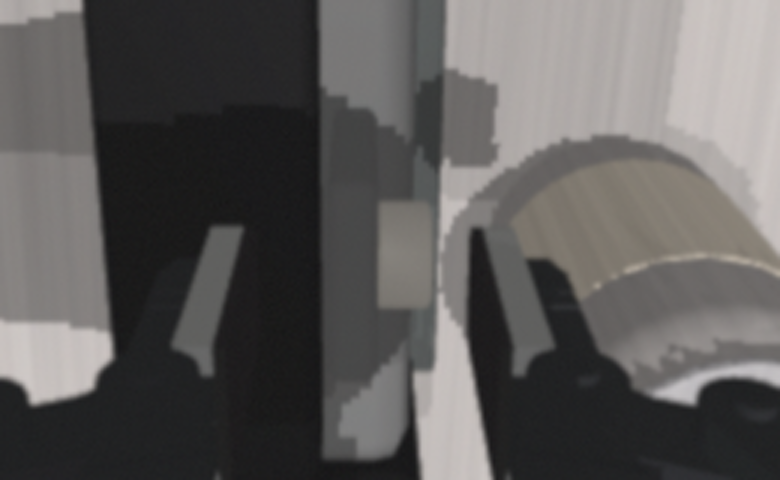

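View pics/s5.png

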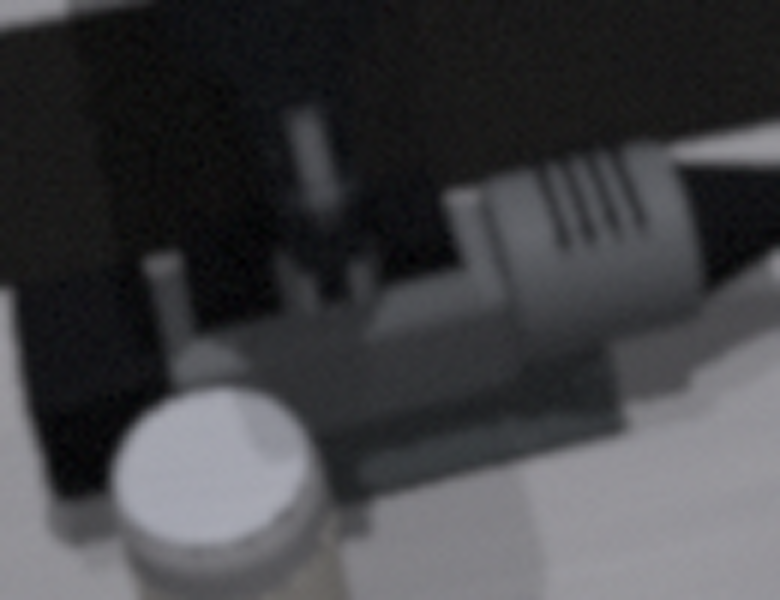

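>>> {"name": "apply_moves", "arguments": {
  "moves": "0.2 0 0 0.03 0 0 0;0.2 0 0 0.03 0 0 0;0.2 0 0 0.03 0 0 0;0.2 0 0 0.02 0 0 0;0.2 0 0 0 0 0 0;0.2 0 0 0 0 0 0;0.2 0 0 0 0 0 0"
}}

```text
t: 31.92
eef_pos: [0.6514, -0.2734, 0.1045]
tool_rot: [0.0, 1.0, 0.021, 0.0]
contact_force: [-1.0, -0.4, 4.4]
gripper_width: 0.398
```

```bash
python3 - <<'E'
from h import *
for _ in range(3): p=relb()
E
```

```text
TCP in blower mm [ 18.4877  -0.1331 104.5277] yaw -0.0013632149460052975 w 33.87566995239024 F [0.655  0.0165 4.175 ] t 31.9667
TCP in blower mm [ 18.4528  -0.1181 104.4793] yaw -0.0013949630956311134 w 34.06911882306406 F [ 0.2909 -0.1388  4.4819] t 32.0167
TCP in blower mm [ 18.453   -0.1317 104.443 ] yaw -0.0033519361820720313 w 34.03700750930107 F [ 1.1807 -0.018   4.6474] t 32.0667
```

>>> {"name": "apply_moves", "arguments": {
  "moves": "0.2 0 0 0.02 0 0 0;0.2 0 0 0.02 0 0 0;0.2 0 0 0.01 0 0 0;0.2 0 0 0.005 0 0 0;0.2 0 0 0 0 0 0;0.2 0 0 0 0 0 0;0.2 0 0 0 0 0 0"
}}

```text
t: 32.65
eef_pos: [0.6515, -0.2734, 0.0982]
tool_rot: [0.0, 1.0, 0.021, 0.0]
contact_force: [0.1, -0.6, 6.7]
gripper_width: 0.404
```

```bash
python3 - <<'E'
from h import *
for _ in range(3): p=relb()
E
```

```text
TCP in blower mm [18.4744 -0.2113 98.1654] yaw -0.007464253614344629 w 34.274341373596435 F [-1.4697 -0.1834  6.7166] t 32.7
TCP in blower mm [18.4919 -0.1413 98.1716] yaw -0.0050199661609014925 w 33.79245027774543 F [-1.1058 -1.1864  6.9357] t 32.75
TCP in blower mm [18.4944 -0.1285 98.1621] yaw -0.0037776877374628604 w 34.0164075909239 F [-1.6996  0.7069  7.6088] t 32.8
```

>>> {"name": "apply_moves", "arguments": {
  "moves": "0.4 0 0 0 0 0 0;0.5 0 0 0 0 0 0;0.6 0 0 0 0 0 0;0.7 0 0 0 0 0 0;0.8 0 0 0 0 0 0;1 0 0 0 0 0 0;1 0 0 0 0 0 0;1 0 0 0 0 0 0;1 0 0 0 0 0 0",
  "force": 20
}}

```text
t: 33.55
eef_pos: [0.6506, -0.2735, 0.0984]
tool_rot: [0.0, 1.0, 0.021, -0.001]
contact_force: [-4.2, -0.1, 11.1]
gripper_width: 0.097
```

```bash
python3 - <<'E'
from h import *
for _ in range(3): p=relb()
save(p,"w23.png",(200,160,460,320),3)
E
```

```text
TCP in blower mm [17.6175 -0.2654 98.3988] yaw -0.026467380798008304 w 8.230056424700331 F [-4.6592  0.3424 10.1759] t 33.6
TCP in blower mm [17.6371 -0.2557 98.4085] yaw -0.020946901855589742 w 8.73600515352003 F [-5.083  -0.0922 10.3468] t 33.65
TCP in blower mm [17.5994 -0.2727 98.3677] yaw -0.024910116218417714 w 8.416815891375522 F [-4.4393  0.9769 11.1113] t 33.7
```

View pics/w23.png

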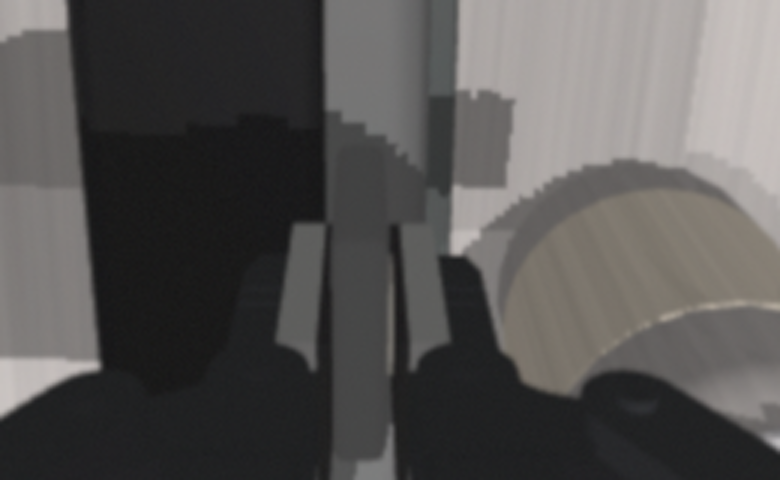

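>>> {"name": "apply_moves", "arguments": {
  "moves": "1 0 0 -0.01 0 0 0;1 0 0 -0.01 0 0 0;1 0 0 -0.01 0 0 0;1 0 0 -0.01 0 0 0;1 0 0 -0.01 0 0 0;1 0 0 -0.01 0 0 0;1 0 0 -0.01 0 0 0;1 0 0 0 0 0 0;1 0 0 0 0 0 0"
}}

```text
t: 34.45
eef_pos: [0.6502, -0.2734, 0.1025]
tool_rot: [-0.001, 1.0, 0.021, -0.001]
contact_force: [5.7, -2.6, -18.0]
gripper_width: 0.092
```

```bash
python3 - <<'E'
from h import *
for _ in range(3): p=relb()
E
```

```text
TCP in blower mm [ 17.2928  -0.1388 102.5325] yaw 0.004200849381698175 w 8.206515769030137 F [  5.4984  -2.1321 -17.1547] t 34.5
TCP in blower mm [ 17.2557  -0.1259 102.5488] yaw 0.004435963028668784 w 8.353484201795805 F [  6.1656  -2.4955 -16.6458] t 34.55
TCP in blower mm [ 17.2971  -0.1427 102.5714] yaw 0.0026311090717548204 w 8.567549700235014 F [  6.2737  -2.382  -17.2471] t 34.6
```

>>> {"name": "apply_moves", "arguments": {
  "moves": "1 0 0 -0.01 0 0 0;1 0 0 -0.01 0 0 0;1 0 0 -0.01 0 0 0;1 0 0 -0.01 0 0 0;1 0 0 -0.01 0 0 0;1 0 0 -0.01 0 0 0;1 0 0 -0.005 0 0 0;1 0 0 0 0 0 0;1 0 0 0 0 0 0"
}}

```text
t: 35.35
eef_pos: [0.6501, -0.2728, 0.1094]
tool_rot: [-0.001, 1.0, 0.021, -0.001]
contact_force: [7.0, -1.8, -22.2]
gripper_width: 0.098
```

```bash
python3 - <<'E'
from h import *
for _ in range(3): p=relb()
E
```

```text
TCP in blower mm [ 17.1851   0.5233 109.3961] yaw 0.030621219032617563 w 8.0812069755474 F [  7.5158  -1.6244 -21.1392] t 35.4
TCP in blower mm [ 17.1379   0.5422 109.3865] yaw 0.03223747847486033 w 8.253736341492802 F [  7.3148  -2.6381 -22.3976] t 35.45
TCP in blower mm [ 17.1396   0.5012 109.3746] yaw 0.029696161867512807 w 8.219795068214397 F [  8.5937  -1.8185 -21.4907] t 35.5
```

>>> {"name": "apply_moves", "arguments": {
  "moves": "0.6 0 0 0 0 0 0;0.4 0 0 0 0 0 0;0.2 0 0 0 0 0 0;0.2 0 0 0 0 0 0;0.2 0 0 0 0 0 0;0.2 0 0 -0.1 0 0 0;0.2 0 0 -0.25 0 0 0;0.2 0 0 -0.25 0 0 0;0.2 0 0 -0.25 0 0 0;0.2 0 0 0 0 0 0;0.2 0 0 0 0 0 0"
}}

```text
t: 36.42
eef_pos: [0.6528, -0.2734, 0.2195]
tool_rot: [0.001, 1.0, 0.021, 0.003]
contact_force: [0.2, -0.5, -0.2]
gripper_width: 0.403
```

```bash
python3 - <<'E'
from h import *
for _ in range(3): p=relb()
save(p,"w24.png"); drawb(p,BP,"b7.png",(200,60,440,240),3)
p=cam("scene"); save(p,"s6.png",(190,200,320,300),6)
E
```

```text
TCP in blower mm [ 18.6215  -0.1273 217.2964] yaw 0.0003426991017326358 w 33.95196742006459 F [-0.2388 -0.6298 -1.4296] t 36.4667
TCP in blower mm [ 17.8538  -0.0649 215.7936] yaw -0.0009954716810926622 w 34.113434444165826 F [ 0.0734  0.0423 -0.6962] t 36.5167
TCP in blower mm [ 17.5023   0.001  214.9224] yaw 0.0024275841758859733 w 34.075215981875864 F [-0.3265 -0.1118 -1.0515] t 36.5667
```

View pics/b7.png

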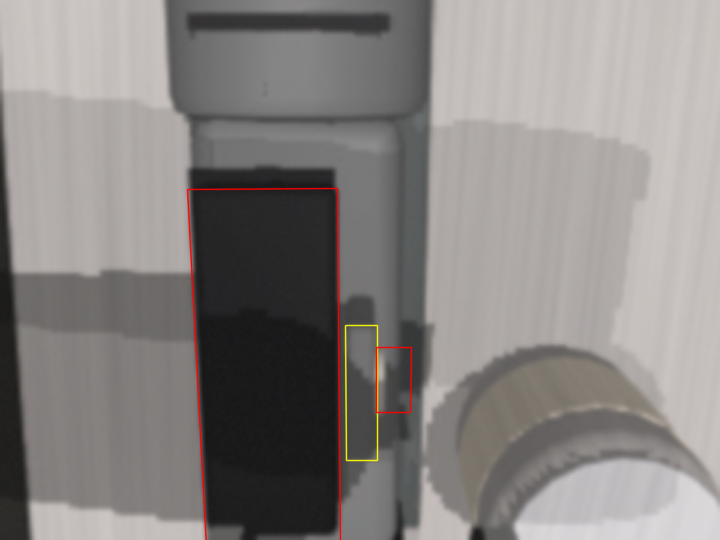

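View pics/s6.png

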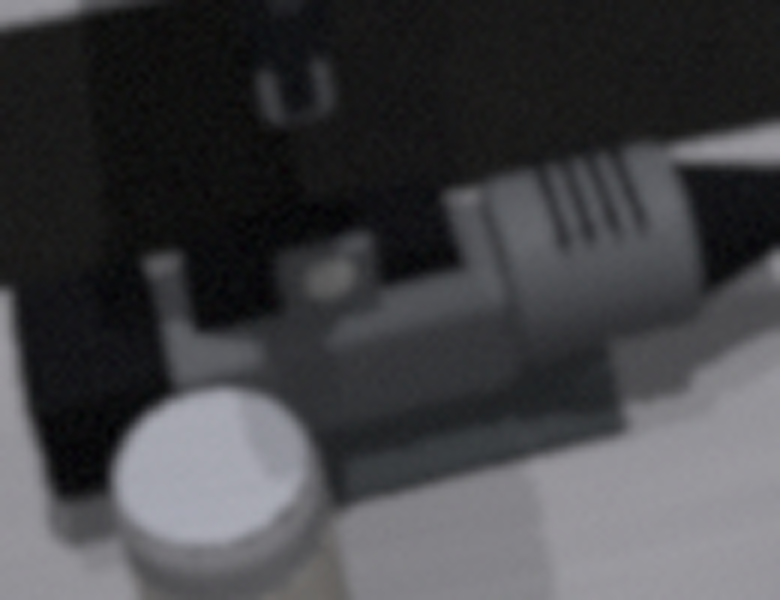

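The lock button stayed in: only about 1 mm still shows beyond the cheek. Next I'll recheck the plates and bystanders with the arm clear of the frame.

>>> {"name": "apply_moves", "arguments": {
  "moves": "0.2 0 -0.3 -0.1 0 0 0;0.2 0 -0.3 -0.1 0 0 0;0.2 0 -0.3 -0.1 0 0 0;0.2 0 -0.3 -0.1 0 0 0;0.2 -0.04 -0.3 -0.1 0 0 0;0.2 -0.04 -0.3 0 0 0 0;0.2 -0.04 -0.3 0 0 0 0;0.2 -0.04 -0.3 0 0 0 0;0.2 -0.04 -0.3 0 0 0 0;0.2 -0.04 -0.3 0 0 0 0;0.2 0 0 0 0 0 0;0.2 0 0 0 0 0 0"
}}

```text
t: 37.62
eef_pos: [0.6061, 0.0883, 0.2751]
tool_rot: [-0.0, 1.0, 0.024, -0.001]
contact_force: [-0.3, -0.8, 0.5]
gripper_width: 0.398
```

```bash
python3 - <<'E'
from h import *
cam("wrist");cam("wrist")
p=cam("wrist"); print(toolT()[:3,3]); drawframe(p,FP,2,(180,20,480,300),"w25.png")
p=cam("scene"); save(p,"s7.png",(170,120,550,340),2.1)
p=cam("top"); save(p,"t7.png")
E
```

```text
[0.6075 0.0833 0.2749]
```

View pics/w25.png

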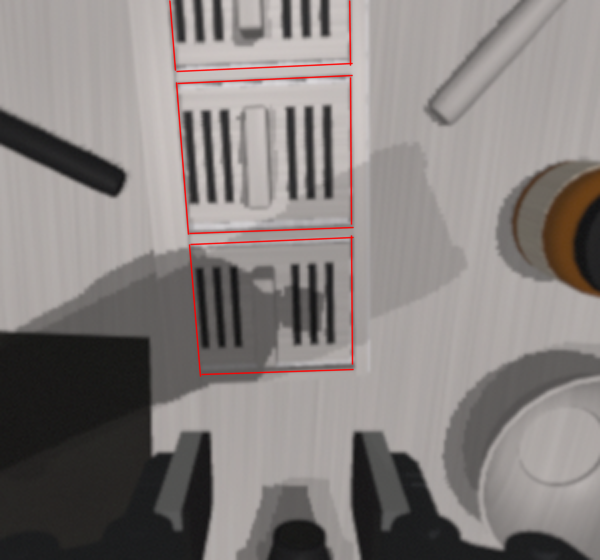

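View pics/s7.png

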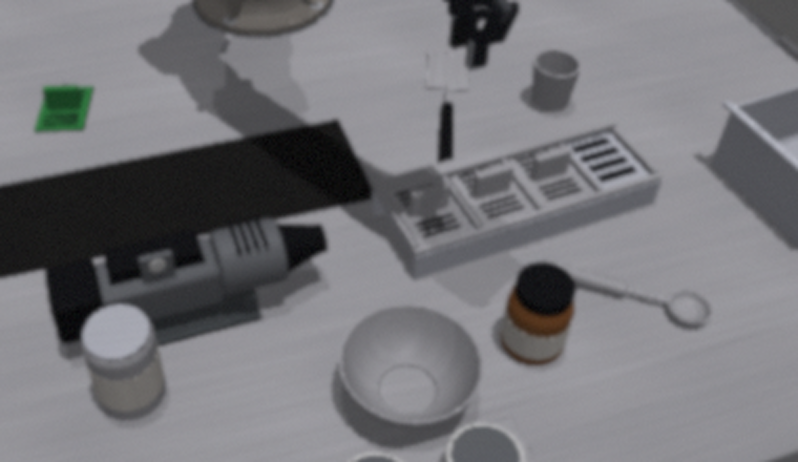

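View pics/t7.png

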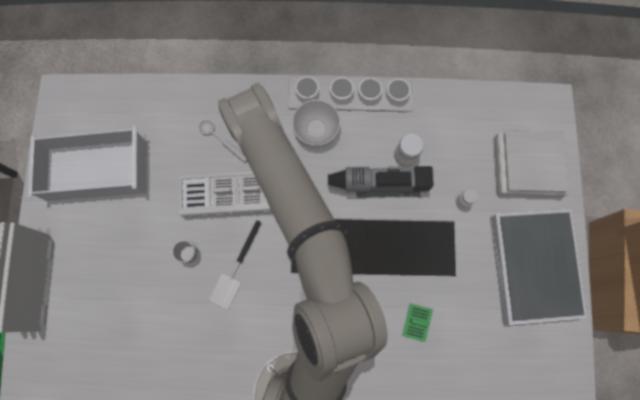

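```bash
python3 -c "
from station import bot
print(bot.get_obs()['t']); print(bot.hand_in())"
```

```text
37.8667
the job is handed in; nothing more can be done
None
```

I loaded all three plates that were present, locked the blower on and handed the job in at about 38 s of the 210 s. No verdict was reported.

- **Plates:** They lie flat in bays 2, 1 and 0, tucked under the lip, lowered inside the curb and released. The last wrist and scene pictures show each one within its bay outline. The bay 1 plate sits about 2 mm off centre in y, inside the 7 mm tolerance. No fourth plate was visible anywhere, and I left the green look-alike alone.
- **Blower:** I pressed the trigger about 9 mm (from its spring force), then pinched the lock button fully in. I eased the trigger up with the button held, then let go.
- **Lock check:** Afterwards the pictures show the button staying in, about 1 mm proud. That only happens if the trigger is caught, but I inferred the trigger's exact depth from this and did not measure it.
- **Other things:** The bystanders look unmoved in the scene and top pictures. The arm covered part of the frame in the last top view.
- **Disagreements:** The top camera put the plates 2–3 mm off the wrist camera in x. One early blower fit was about 8 mm off because the arm was still settling. I measured it again at rest before using it.

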